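# Dust out the calibration pot and reload the sensor slide

### The arm

A 7-joint arm with a two-finger parallel gripper is mounted at the origin on the work surface. World frame = base frame: x ahead of the robot, y to its left, z up, the work surface at z = 0. Lengths are in m, angles in rad, forces in N, time in s.
With the tool pointing down it reaches from about 0.425 to 0.925 m from the base axis. Payload 6.8 kg.
Tool frame: the origin (TCP) lies at the very end of the fingers, on their centre line; the grasp point (between the pads) lies 19 mm behind it; z points along the fingers, y is the line along which they close (so a half turn about z gives the same grasp; the last joint's range is limited). The gripper opens to 85 mm and grips with 20 to 120 N. Pads are 22 mm wide; open, the fingers measure 114 mm over their backs; the gripper's body (76 mm by 85 mm) begins 54 mm behind the grasp point. The pads swing forward as they close: fully open they stand 13 mm farther back than shut.
Start: joints at [-1.447, 0.477, 0.022, 1.555, -0.011, 1.109, -0.083], TCP at [0.155, 0.657, 0.231] pointing down, gripper open.
Joint ranges: [-2.96, 2.96], [-0.34, 2.1], [-1.41, 1.46], [0.24, 2.44], [-1.37, 4.51], [0.17, 1.92], [-2.96, 2.96]. Speed limits (rad/s): [2.39, 2.39, 3.14, 3.14, 3.14, 3.14, 3.14].

### API

Orientations are given as a rotation vector (axis times angle).
In Python, from bench import r gives the robot as it stands.
- The arm moves only by the shell command python3 -m jog 'ROWS' [FORCE]. ROWS is JSON, a list of rows, each an object of numbers: "fingers": the finger opening in m, from 0 to 0.0854; "x", "y", "z": the shift along the tool's x, y, z in m; "rx", "ry", "rz": the turn, a rotation vector about the tool's x, y, z in degrees. In form: [{"fingers": .., "x": .., "y": .., "z": .., "rx": .., "ry": .., "rz": ..}, ...]. A call has 1 to 8 rows; each row shifts and turns the commanded pose from where the row before left it, along the tool's axes as they then stand; what a row does not reach is not made up. A row lasts 1/8 s, in which the tool goes at most 62.5 mm and 10.7 degrees, less where a joint would pass 70% of its speed; a pose out of reach is approached as far as the arm can. A call is refused whole if a number of a shift passes 0.0625 or a number of a turn 10.7, either way. A call with a gripper value outside its range is refused whole. The fingers move at their own pace and stop on an object; FORCE is the grip in N (left out, the last holds). Time passes only in rows, so rows that do not move let the fingers close. It gives the time, the measured TCP pose, the force, the opening and the grip force at its end, in the units of the state.
- r.get_obs(): the state, without advancing time (a new reading comes with each control period).
- r.grab_frame(name): name is "scene" or "top" or "wrist"; returns (picture, depth): 384x512x3 uint8, red, green, blue; 384x512 float32, m along the optical axis (not along the pixel's ray), 0 where there is no reading.
- r.get_calibration(name): a dict with "mtx" (3x3 intrinsics, pixels), "extrinsics" (4x4, takes a point from camera to world coordinates). Camera axes: x right, y down, z forward; pixel columns grow to the right and rows downward; lengths in m; the calibration is good to about 2 mm. A picture is of the moment at which its call begins: read the wrist's pose just before it. get_calibration takes no time and is no camera call; for the wrist camera it gives the pose at the moment of the call.
- r.hand_in(): hands the job in; it is judged then, once.
Trained networks look in the newest picture that a camera, given by its name, has taken for a name from the list of things; names that differ only in an ending like _2 or _b are one class to them, and where a whole thing is asked for, a point or a joint stands for the part that bears it (a point fixed in the world has none). Each returns a list of dicts, best first, with "score" (0 to 1); they miss things now and then, are a little off and sometimes report something else, mostly with a low value. They report only what shows in the picture. A call takes as long as a camera call. They do not tell look-alikes from the thing itself.
- r.search_frame(target, camera): "xyz" ([x, y, z] in m, in world coordinates, good to about 4 mm: the middle of the surface that is visible of it).
- r.landmark_of(target, camera): "xyz" ([x, y, z] in m, in world coordinates, good to about 4 mm: a listed point, or the origin of a listed thing).
The state is a dict: "clock": time; "joints": joint angles; "qvel": joint speeds; "tau": joint torques, N m; "tcp_pos": TCP position; "orientation": TCP orientation; "contact_force": force on the tool from outside, world axes, zero at the start; "moment": the same for the moment, N m; "grip_width": finger opening in m; "gripper_force": force on a finger pad.
Only numpy, scipy, OpenCV 4.12 (cv2) and the standard library are available. Lean on these libraries where they do the work, as an engineer would, in place of code of your own. Each camera call takes 0.05 s, during which the arm holds its last target. There are 200 camera calls.

### The job

Pull the index plunger, slide the carriage to the hood end and let the pin drop fully into the last hole there; then take the brush and, keeping it inside the steel pot, stroke its lower end from the pot's floor up to the rim and down again so that it reaches the floor three times. Then hang the brush back in its holder, upright with the guard disc on the rim, and bring the carriage back to the home hole at the other end, pin fully in. Last, with the carriage home, stand every pressure sensor on the bench upright and fully down in a socket of its own, leaving the other things on the bench where they are.

Things in the scene. Friction and masses are not known exactly. Their poses are not given: they have to be found in the camera images.
- slide_base: Fixed bed of the slide, 370 mm long in its y. Origin: centre of its underside on the bench; +y along the slide towards the grey dust hood (a box at x 110 to 160, y 70 to 180 mm, 115 tall), +x to the side the hood stands on, z up. A dark index strip, top 30 mm above the bench, with three holes 75 mm apart, runs along y at x = -102 mm.
- carriage (a joint): Aluminium carriage (164 x 180 mm, top 36 mm above the bench) sliding along slide_base's +y, friction 1.5 N. m: 0 = plunger over the home hole (farthest from the hood), 0.075 = middle hole, 0.15 = hood hole (pot in front of the hood). End stops at -0.003 and 0.153. The pin in a hole locks it, with about 1 mm of play.
- plunger (a joint): How far the spring-loaded index plunger is pulled up, m: 0 = pin fully in a hole, 0.012 = pin resting on top of the strip between holes, 0.017 = upper stop. The spring pushes down with 5 N at 0 and 8 N at 0.012; let go over a hole, the pin drops in by itself.
- plunger_knob (a point): Centre of the plunger's round black pull knob, 29 mm diameter, 24 mm tall, vertical; on a lug on the carriage's -x side (away from the hood), 83 mm above the bench with the pin home, rising with the pin. Below it an 18 mm neck, then the lug (44 mm along the slide), top 50 mm above the bench. Free all round. Axes as slide_base.
- pot_floor (a point): Centre of the inner floor of the open steel pot fixed on the carriage: inside diameter 56 mm, wall 5 mm, 75 mm deep; the floor is 41 mm above the bench. Axes as slide_base.
- pot_rim (a point): Centre of the pot's mouth, 75 mm above pot_floor (116 mm above the bench).
- brush: Upright brush, 186 mm. Origin: middle of the lower end; z along it towards the handle. From there: bristle head 0-72 mm (solid core 34 mm dia., soft bristles 45), thin rod, grey guard disc 66 mm dia. at 114-120, wooden handle 20 mm dia. at 120-186. Starts hanging in its holder, guard disc on the rim. 0.11 kg.
- brush_tip (a point): The lower end of the brush (same point as the brush's origin).
- brush_holder: Fixed upright aluminium tube on a 100 mm round foot: inside diameter 50 mm, outside 58 mm, its rim 128 mm above the bench. Origin on the bench on its axis. The brush hangs in it head down, guard disc flat on the rim; the brush's lower end is then 14 mm above the bench.
- holder_rim (a point): Centre of the holder's mouth, 128 mm above the bench.
- socket0 (a point): Centre of the floor of one of three equal black round sockets on the carriage, in a row across the slide 54 mm apart, at the carriage end away from the hood, 100 mm from the pot: inside diameter 47 mm, 12 mm deep, floor 36 mm above the bench, rim 48 mm. Any sensor may go in any socket. Axes as slide_base.
- socket1 (a point): Centre of the floor of one of three equal black round sockets on the carriage, in a row across the slide 54 mm apart, at the carriage end away from the hood, 100 mm from the pot: inside diameter 47 mm, 12 mm deep, floor 36 mm above the bench, rim 48 mm. Any sensor may go in any socket. Axes as slide_base.
- socket2 (a point): Centre of the floor of one of three equal black round sockets on the carriage, in a row across the slide 54 mm apart, at the carriage end away from the hood, 100 mm from the pot: inside diameter 47 mm, 12 mm deep, floor 36 mm above the bench, rim 48 mm. Any sensor may go in any socket. Axes as slide_base.
- sensor0: One of the loose pressure sensors: round steel foot 42 mm diameter, 10 mm thick, on it a steel body 26 mm diameter up to 46 mm height, then a thin brass fitting (60 mm in all), standing upright; 0.08 to 0.17 kg. Origin: centre of its underside, z up. May be absent in a run.
- sensor1: One of the loose pressure sensors: round steel foot 42 mm diameter, 10 mm thick, on it a steel body 26 mm diameter up to 46 mm height, then a thin brass fitting (60 mm in all), standing upright; 0.08 to 0.17 kg. Origin: centre of its underside, z up. May be absent in a run.
- sensor2: One of the loose pressure sensors: round steel foot 42 mm diameter, 10 mm thick, on it a steel body 26 mm diameter up to 46 mm height, then a thin brass fitting (60 mm in all), standing upright; 0.08 to 0.17 kg. Origin: centre of its underside, z up. May be absent in a run.
- sensor3: One of the loose pressure sensors: round steel foot 42 mm diameter, 10 mm thick, on it a steel body 26 mm diameter up to 46 mm height, then a thin brass fitting (60 mm in all), standing upright; 0.08 to 0.17 kg. Origin: centre of its underside, z up. May be absent in a run.
- junction_box: White plastic junction box with two glands, 70 x 55 x 35 mm. Loose bystander, not part of the job. Origin on its underside.
- tape_roll: Blue tape roll, 76 mm across, 20 mm tall. Loose bystander, not part of the job. Origin on its underside.
- screwdriver: Screwdriver lying on the bench. Loose bystander, not part of the job. Origin on its underside.
There are look-alikes about, which are no part of the job. Leave any green or yellow look-alike of the brush_holder alone. Leave any blue look-alike of the sensor2 alone.

How it is judged:
By the outcome, as a careful person would: the job done as asked, in the order asked, and still so for the second after the job is handed in, with the robot touching nothing.
Of sensor0, sensor1, sensor2, sensor3 only 2 to 3 are there at a start; the rules pass over those that are not, and their reading is None.
At some moment in a run one of sensor0, sensor1, sensor2, sensor3 may be knocked a few centimetres aside while the robot is not near it.
Once in a run the grip may slacken for a moment while it holds something.
It also fails if it takes over 208 s, if anything falls off the work surface, if the arm or the gripper's body presses on something with over 40 N, if the wrist force passes 120 N, or if a joint passes its speed limit or range.

## Working session

There is one attempt and no reset: what is moved stays moved. The work goes in short steps, Python scripts to look and compute and a shell command to move; the robot and the scene stay as the last step left them, time stands still between calls to the robot, and variables do not carry over. Pictures are saved under pics/ and viewed, at most 14 in all, crops included, and the job is handed in when it is done.

```bash
ls; mkdir -p pics; cat > h.py <<'E'
from bench import r
import numpy as np, cv2
from scipy.spatial.transform import Rotation as R
def save(cam,fn,s=1.5):
    p,d=r.grab_frame(cam); cv2.imwrite('pics/'+fn,cv2.resize(p[:,:,::-1],None,fx=s,fy=s)); return p,d
def st():
    o=r.get_obs(); print('t',round(o['clock'],2),'tcp',np.round(o['tcp_pos'],4),'rv',np.round(o['orientation'],3),'F',np.round(o['contact_force'],1),'w',round(o['grip_width'],4),'gf',np.round(o['gripper_force'],1)); return o
def cloud(cam,d):
    c=r.get_calibration(cam);K=np.array(c['mtx']);E=np.array(c['extrinsics'])
    v,u=np.mgrid[:d.shape[0],:d.shape[1]]
    P=np.stack([(u-K[0,2])/K[0,0]*d,(v-K[1,2])/K[1,1]*d,d],-1)
    return P@E[:3,:3].T+E[:3,3]
def delta(target,rot=None):
    o=r.get_obs(); Rm=R.from_rotvec(o['orientation'])
    print('tool shift',np.round(Rm.inv().apply(np.array(target)-o['tcp_pos']),4))
E
python3 - <<'E'
from h import *
o=st(); print(R.from_rotvec(o['orientation']).as_matrix().round(3))
for c in('top','scene'):
    p,d=save(c,c+'0.png')
    np.save(c+'.npy',d)
    print(c, np.round(r.get_calibration(c)['extrinsics'],3).tolist())
    for n in ['slide_base','plunger_knob','pot_rim','brush','brush_holder','holder_rim','socket0','sensor0','junction_box','tape_roll','screwdriver']:
        for f in (r.landmark_of,):
            print(n,[(np.round(q['xyz'],3).tolist(),round(q['score'],2)) for q in f(n,c)])
E
```

```text
pics
t 0.0 tcp [0.1549 0.6564 0.2303] rv [-3.63e-01 -3.12e+00  3.00e-03] F [ 0.6 -0.1 -0.3] w 0.0855 gf 0.0
[[-0.973  0.23  -0.   ]
 [ 0.23   0.973 -0.002]
 [-0.    -0.002 -1.   ]]
top [[-0.052, -0.976, 0.211, 0.209], [-0.999, 0.05, -0.014, 0.013], [0.003, -0.211, -0.977, 1.429], [0.0, 0.0, 0.0, 1.0]]
slide_base [([0.576, 0.004, 0.006], 0.67)]
plunger_knob [([0.474, -0.077, 0.079], 0.62), ([0.574, 0.002, 0.004], 0.59)]
pot_rim [([0.575, -0.025, 0.12], 0.97), ([0.518, -0.124, 0.033], 0.64)]
brush [([0.452, 0.307, 0.011], 0.58)]
brush_holder [([0.619, 0.28, -0.001], 0.84), ([0.45, 0.31, 0.001], 0.78), ([0.279, 0.243, -0.001], 0.74)]
holder_rim [([0.452, 0.312, 0.123], 0.85), ([0.279, 0.243, 0.128], 0.78), ([0.619, 0.282, 0.128], 0.77)]
socket0 [([0.52, -0.126, 0.036], 0.7), ([0.626, -0.124, 0.036], 0.66), ([0.452, 0.305, 0.014], 0.19)]
sensor0 [([0.617, 0.393, -0.0], 0.67), ([0.571, -0.429, 0.005], 0.51), ([0.572, -0.322, -0.002], 0.5), ([0.475, -0.328, -0.004], 0.48), ([0.488, -0.413, 0.0], 0.47)]
junction_box [([0.369, -0.391, -0.002], 0.66), ([0.47, -0.076, 0.082], 0.66)]
tape_roll 
[... 431 characters left out ...]
holder [([0.28, 0.246, -0.005], 0.83), ([0.469, 0.463, -0.006], 0.71), ([0.62, 0.277, -0.006], 0.58), ([0.452, 0.314, 0.001], 0.56)]
holder_rim [([0.45, 0.307, 0.13], 0.9), ([0.28, 0.247, 0.129], 0.88), ([0.618, 0.276, 0.126], 0.56)]
socket0 [([0.58, -0.126, 0.032], 0.82), ([0.524, -0.124, 0.032], 0.81), ([0.626, -0.122, 0.033], 0.74)]
sensor0 [([0.572, -0.321, 0.004], 0.69), ([0.572, -0.433, -0.003], 0.69), ([0.493, -0.417, -0.002], 0.67), ([0.476, -0.33, 0.0], 0.57), ([0.615, 0.397, -0.004], 0.56)]
junction_box [([0.368, -0.392, 0.002], 0.76)]
tape_roll [([0.671, -0.414, 0.0], 0.57), ([0.368, -0.391, 0.002], 0.17)]
screwdriver [([0.468, 0.462, -0.004], 0.52), ([0.449, 0.307, 0.129], 0.42)]
```

View pics/top0.png

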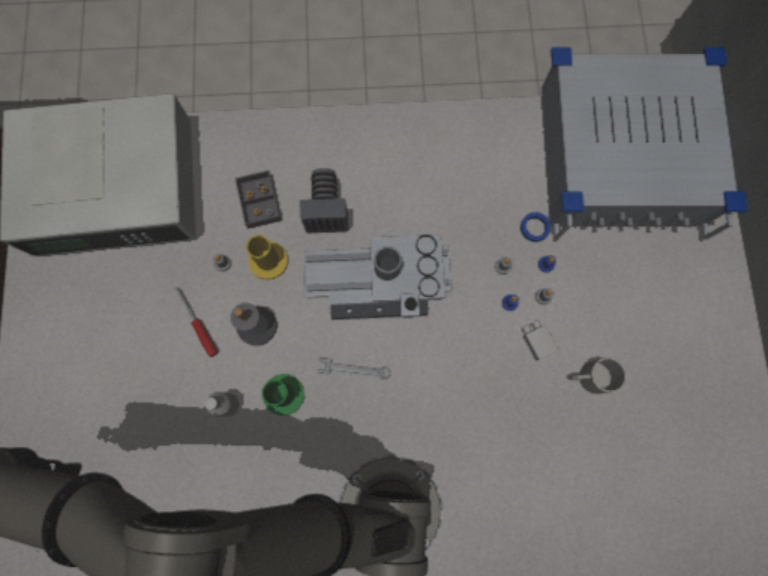

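View pics/scene0.png

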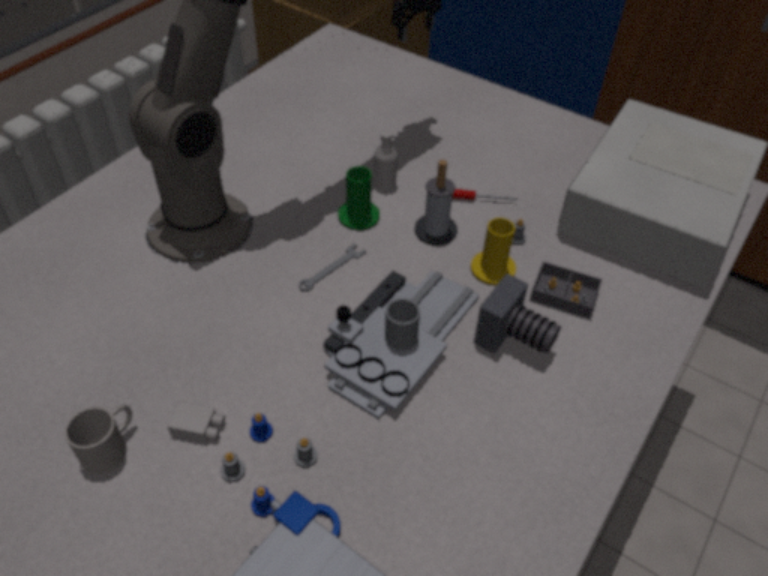

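The top view shows the slide centred at about (385,275) with the hood on the left at (325,205). The brush is in the grey holder at (253,320), between the green and yellow look-alikes. Steel sensors are at (504,265), (545,297) and (221,262), and blue ones at (547,264) and (511,302). Next I'll refine the positions from depth.

```bash
python3 - <<'E'
from h import *
d=np.load('top.npy'); P=cloud('top',d).reshape(-1,3); P=P[d.ravel()>0]
def sel(x0,x1,y0,y1,z0,z1): return P[(P[:,0]>x0)&(P[:,0]<x1)&(P[:,1]>y0)&(P[:,1]<y1)&(P[:,2]>z0)&(P[:,2]<z1)]
def rep(n,q): print(n,len(q),'min',q.min(0).round(3),'max',q.max(0).round(3),'med',np.median(q,0).round(3),'mean',q.mean(0).round(4))
rep('knob',sel(.44,.51,-.11,-.04,.085,.12))
rep('pot',sel(.52,.63,-.08,.03,.108,.13))
rep('holder',sel(.40,.5,.26,.36,.118,.15))
rep('handle',sel(.40,.5,.26,.36,.18,.25))
for n,(x,y) in dict(a=(.572,-.322),b=(.49,-.415),c=(.617,.395)).items(): rep(n,sel(x-.025,x+.025,y-.025,y+.025,.04,.08))
rep('machineL',sel(.5,1,.4,.9,.1,.4)); rep('boxR',sel(.5,1,-.9,-.4,.1,.4))
q=sel(.45,.5,0,.2,.024,.036);rep('strip',q)
if len(q): print('yaw strip',np.degrees(np.polyfit(q[:,1],q[:,0],1)[0]))
rep('hood',sel(.65,.8,.02,.25,.105,.13)); rep('bottle',sel(.2,.35,.36,.5,.04,.3));
q=sel(.48,.68,-.17,-.0,.03,.04);rep('carr',q); m=cv2.minAreaRect((q[:,:2]*1000).astype(np.float32));print(m)
E
```

```text
knob 52 min [ 0.46  -0.086  0.087] max [ 0.485 -0.061  0.101] med [ 0.474 -0.074  0.096] mean [ 0.473  -0.0738  0.0955]
pot 92 min [ 0.543 -0.056  0.108] max [0.607 0.006 0.123] med [ 0.573 -0.025  0.115] mean [ 0.5748 -0.0246  0.1154]
holder 235 min [0.42  0.275 0.127] max [0.484 0.34  0.15 ] med [0.447 0.302 0.135] mean [0.4502 0.305  0.1347]
handle 35 min [0.444 0.298 0.189] max [0.46  0.316 0.203] med [0.452 0.306 0.198] mean [0.4518 0.3061 0.1982]
a 41 min [ 0.562 -0.335  0.04 ] max [ 0.587 -0.309  0.063] med [ 0.572 -0.32   0.048] mean [ 0.5733 -0.3208  0.0493]
b 42 min [ 0.477 -0.425  0.041] max [ 0.501 -0.403  0.069] med [ 0.488 -0.413  0.048] mean [ 0.4884 -0.4137  0.0499]
c 40 min [0.605 0.38  0.041] max [0.631 0.403 0.063] med [0.617 0.391 0.047] mean [0.6174 0.3913 0.049 ]
machineL 10736 min [0.656 0.457 0.1  ] max [1.    0.895 0.153] med [0.82  0.674 0.141] mean [0.8228 0.673  0.1392]
boxR 10974 min [ 0.612 -0.868  0.1  ] max [ 1.    -0.435  0.172] med [ 0.81  -0.654  0.16 ] mean [ 0.8127 -0.6526  0.1573]
strip 280 min [0.457 0.    0.024] max [0.499 0.119 0.036] med [0.474 0.058 0.031] mean [0.4747 0.0585 0.0305]
yaw strip -0.2826793479406532
hood 416 min [0.683 0.07  0.105] max [0.737 0.177 0.123] med [0.71  0.122 0.115] mean [0.7094 0.1228 0.115 ]
bottle 196 min [0.234 0.36  0.04 ] max [0.288 0.403 0.155] med [0.259 0.373 0.11 ] mean [0.2595 0.3741 0.116 ]
carr 1244 min [ 0.481 -0.167  0.03 ] max [ 0.659 -0.     0.04 ] med [ 0.569 -0.089  0.036] mean [ 0.5716 -0.0873  0.0359]
((569.5394897460938, -83.42290496826172), (166.6339569091797, 178.18817138671875), 89.76406860351562)
```

```bash
python3 -m jog '[{"rz":-6.65},{"rz":-6.65},{"x":-0.05,"y":-0.037},{"x":-0.05,"y":-0.037},{"x":-0.05,"y":-0.037},{"x":-0.05,"y":-0.037},{"x":-0.05,"y":-0.037},{"x":-0.05,"y":-0.037}]' ; python3 -m jog '[{"x":-0.04,"y":-0.037,"z":-0.02},{"x":0.005,"y":-0.05},{"x":0.005,"y":-0.05},{"x":0.005,"y":-0.05},{"x":0.005,"y":-0.05},{"x":0.005,"y":-0.05},{"x":0.005,"y":-0.05},{"x":0.005,"y":-0.05}]';python3 -m jog '[{"y":-0.05},{"y":-0.05},{}]'
python3 - <<'E'
from h import *
o=st(); delta([.473,-.074,.2])
c=r.get_calibration('wrist');print(np.round(c['extrinsics'],3).tolist())
p,d=save('wrist','w1.png')
for n in ['plunger_knob','pot_rim','socket0']: print(n,[(np.round(q['xyz'],4).tolist(),round(q['score'],2)) for q in r.landmark_of(n,'wrist')])
P=cloud('wrist',d).reshape(-1,3);q=P[(d.ravel()>0)&(abs(P[:,0]-.473)<.03)&(abs(P[:,1]+.074)<.03)&(P[:,2]>.088)&(P[:,2]<.105)]
print(len(q)); 
if len(q): print(q.min(0),q.max(0),q.mean(0))
E
```

```text
t 1.2 tcp [0.1551 0.6569 0.2313] rv [-0.363 -3.12  -0.   ] F [-0.3  0.4 -0.2] w 0.0853 gf 0.0
tool shift [-0.4774 -0.6383  0.0313]
[[0.229, 0.927, 0.296, 0.078], [0.973, -0.219, -0.07, 0.676], [0.0, 0.304, -0.953, 0.373], [0.0, 0.0, 0.0, 1.0]]
plunger_knob []
pot_rim []
socket0 []
0validation failed for argument at $[0]...
validation failed for argument at $[0]...
validation failed for argument at $[0]...
```

```bash
python3 -m jog '[{"fingers":0.085,"x":0,"y":0,"z":0,"rx":0,"ry":0,"rz":-6.65},{"fingers":0.085,"x":0,"y":0,"z":0,"rx":0,"ry":0,"rz":-6.65},{"fingers":0.085,"x":-0.05,"y":-0.037,"z":0,"rx":0,"ry":0,"rz":0}]' 60; python3 -m jog '[{"rz":0}]'; python3 -m jog '[{"x":0,"y":0,"z":0,"rx":0,"ry":0,"rz":0}]'; python3 -m jog '[{"fingers":0.085,"x":-0.05,"y":-0.037,"z":0}]'
```

```text
clock: 1.78
tcp_pos: [0.1996, 0.6226, 0.231]
orientation: [0.018, -3.138, -0.003]
contact_force: [1.3, -0.1, 0.2]
grip_width: 0.0852
gripper_force: 0.0validation failed for argument at $[0]...
validation failed for argument at $[0]...
validation failed for argument at $[0]...
```

```bash
python3 -m jog '[{"fingers":0.085,"x":-0.05,"y":-0.037,"z":0,"rx":0,"ry":0,"rz":0},{"fingers":0.085,"x":-0.05,"y":-0.037,"z":0,"rx":0,"ry":0,"rz":0},{"fingers":0.085,"x":-0.05,"y":-0.037,"z":0,"rx":0,"ry":0,"rz":0},{"fingers":0.085,"x":-0.05,"y":-0.037,"z":0,"rx":0,"ry":0,"rz":0},{"fingers":0.085,"x":-0.05,"y":-0.037,"z":0,"rx":0,"ry":0,"rz":0},{"fingers":0.085,"x":-0.04,"y":-0.037,"z":-0.02,"rx":0,"ry":0,"rz":0}]'; python3 -m jog '[{"fingers":0.085,"x":0.004,"y":-0.05,"z":0,"rx":0,"ry":0,"rz":0},{"fingers":0.085,"x":0.004,"y":-0.05,"z":0,"rx":0,"ry":0,"rz":0},{"fingers":0.085,"x":0.004,"y":-0.05,"z":0,"rx":0,"ry":0,"rz":0},{"fingers":0.085,"x":0.004,"y":-0.05,"z":0,"rx":0,"ry":0,"rz":0},{"fingers":0.085,"x":0.004,"y":-0.05,"z":0,"rx":0,"ry":0,"rz":0},{"fingers":0.085,"x":0.004,"y":-0.05,"z":0,"rx":0,"ry":0,"rz":0},{"fingers":0.085,"x":0.004,"y":-0.05,"z":0,"rx":0,"ry":0,"rz":0},{"fingers":0.085,"x":0,"y":-0.05,"z":0.04,"rx":0,"ry":0,"rz":0}]'
python3 - <<'E'
from h import *
o=st(); delta([.473,-.074,.2])
p,d=save('wrist','w1.png')
for n in ['plunger_knob','pot_rim','socket0']: print(n,[(np.round(q['xyz'],4).tolist(),round(q['score'],2)) for q in r.landmark_of(n,'wrist')])
P=cloud('wrist',d).reshape(-1,3);q=P[(d.ravel()>0)&(abs(P[:,0]-.473)<.03)&(abs(P[:,1]+.074)<.03)&(P[:,2]>.088)&(P[:,2]<.105)]
print(len(q)); 
if len(q): print(q.min(0),q.max(0),q.mean(0))
E
```

```text
clock: 2.52
tcp_pos: [0.4964, 0.3956, 0.2501]
orientation: [-0.001, -3.14, 0.003]
contact_force: [1.6, 0.2, 0.5]
grip_width: 0.0851
gripper_force: 0.0
clock: 3.52
tcp_pos: [0.4694, -0.002, 0.2144]
orientation: [-0.001, 3.134, 0.003]
contact_force: [1.5, 0.1, -0.9]
grip_width: 0.085
gripper_force: 0.0
t 3.52 tcp [ 0.4694 -0.002   0.2144] rv [-1.000e-03  3.134e+00  3.000e-03] F [ 1.5  0.1 -0.9] w 0.085 gf 0.0
tool shift [-0.0034 -0.072   0.0143]
plunger_knob [([0.4696, -0.0743, 0.0823], 0.6), ([0.5786, -0.0015, 0.0031], 0.3)]
pot_rim [([0.5737, -0.0264, 0.1179], 0.62)]
socket0 [([0.5736, -0.1276, 0.0429], 0.92), ([0.6236, -0.1219, 0.034], 0.76), ([0.5248, -0.1249, 0.037], 0.7)]
734
[ 0.45288802 -0.0856712   0.08808629] [ 0.48130604 -0.05771237  0.09417067] [ 0.46613159 -0.07107776  0.09156768]
```

```bash
python3 -m jog '[{"fingers":0.085,"x":-0.002,"y":-0.036,"z":0.015,"rx":0,"ry":0,"rz":0},{"fingers":0.085,"x":0,"y":-0.036,"z":0.037,"rx":0,"ry":0,"rz":0},{"fingers":0.085,"x":0,"y":0,"z":0.05,"rx":0,"ry":0,"rz":0},{"fingers":0.085,"x":0,"y":0,"z":0.05,"rx":0,"ry":0,"rz":0},{"fingers":0.085,"x":0,"y":0,"z":0,"rx":0,"ry":0,"rz":0},{"fingers":0.085,"x":0,"y":0,"z":0,"rx":0,"ry":0,"rz":0}]'; python3 -m jog '[{"fingers":0.02,"x":0,"y":0,"z":0,"rx":0,"ry":0,"rz":0},{"fingers":0.02,"x":0,"y":0,"z":0,"rx":0,"ry":0,"rz":0},{"fingers":0.02,"x":0,"y":0,"z":0,"rx":0,"ry":0,"rz":0},{"fingers":0.02,"x":0,"y":0,"z":0,"rx":0,"ry":0,"rz":0},{"fingers":0.02,"x":0,"y":0,"z":0,"rx":0,"ry":0,"rz":0},{"fingers":0.02,"x":0,"y":0,"z":0,"rx":0,"ry":0,"rz":0},{"fingers":0.02,"x":0,"y":0,"z":0,"rx":0,"ry":0,"rz":0},{"fingers":0.02,"x":0,"y":0,"z":0,"rx":0,"ry":0,"rz":0}]' 60
```

```text
clock: 4.47
tcp_pos: [0.4709, -0.072, 0.0619]
orientation: [-0.003, 3.139, 0.001]
contact_force: [-0.0, -0.4, 0.4]
grip_width: 0.0851
gripper_force: 0.0
clock: 5.48
tcp_pos: [0.4698, -0.0727, 0.0612]
orientation: [-0.0, 3.14, 0.001]
contact_force: [-1.6, 0.1, 9.0]
grip_width: 0.0277
gripper_force: 58.3
```

```bash
python3 -m jog '[{"fingers":0.02,"x":0,"y":0,"z":-0.008,"rx":0,"ry":0,"rz":0},{"fingers":0.02,"x":0,"y":0,"z":-0.007,"rx":0,"ry":0,"rz":0},{"fingers":0.02,"x":0,"y":0,"z":0,"rx":0,"ry":0,"rz":0},{"fingers":0.02,"x":0,"y":0.01,"z":0,"rx":0,"ry":0,"rz":0},{"fingers":0.02,"x":0,"y":0.01,"z":0,"rx":0,"ry":0,"rz":0},{"fingers":0.02,"x":0,"y":0,"z":0,"rx":0,"ry":0,"rz":0}]'
```

```text
clock: 6.22
tcp_pos: [0.4697, -0.0515, 0.0751]
orientation: [-0.003, 3.141, 0.001]
contact_force: [5.1, 1.1, -9.1]
grip_width: 0.0271
gripper_force: 59.9
```

```bash
python3 -m jog '[{"fingers":0.02,"x":0,"y":0.02,"z":0,"rx":0,"ry":0,"rz":0},{"fingers":0.02,"x":0,"y":0.02,"z":0,"rx":0,"ry":0,"rz":0},{"fingers":0.02,"x":0,"y":0.02,"z":0,"rx":0,"ry":0,"rz":0},{"fingers":0.02,"x":0,"y":0.02,"z":0,"rx":0,"ry":0,"rz":0},{"fingers":0.02,"x":0,"y":0.02,"z":0,"rx":0,"ry":0,"rz":0},{"fingers":0.02,"x":0,"y":0.02,"z":0,"rx":0,"ry":0,"rz":0},{"fingers":0.02,"x":0,"y":0.008,"z":0,"rx":0,"ry":0,"rz":0},{"fingers":0.02,"x":0,"y":0,"z":0,"rx":0,"ry":0,"rz":0}]';python3 -m jog '[{"fingers":0.02,"x":0,"y":0,"z":0,"rx":0,"ry":0,"rz":0},{"fingers":0.02,"x":0,"y":0,"z":0.003,"rx":0,"ry":0,"rz":0},{"fingers":0.02,"x":0,"y":0,"z":0.004,"rx":0,"ry":0,"rz":0},{"fingers":0.02,"x":0,"y":0,"z":0,"rx":0,"ry":0,"rz":0}]'
```

```text
clock: 7.22
tcp_pos: [0.4705, 0.0763, 0.0754]
orientation: [-0.002, 3.139, 0.001]
contact_force: [7.2, 1.4, -9.1]
grip_width: 0.0276
gripper_force: 60.4
clock: 7.72
tcp_pos: [0.4705, 0.0756, 0.0684]
orientation: [-0.001, 3.139, 0.001]
contact_force: [5.1, 1.3, -7.0]
grip_width: 0.0279
gripper_force: 60.5
```

```bash
python3 -m jog '[{"fingers":0.02,"x":0,"y":0,"z":0.004,"rx":0,"ry":0,"rz":0},{"fingers":0.02,"x":0,"y":0,"z":0.003,"rx":0,"ry":0,"rz":0},{"fingers":0.02,"x":0,"y":0,"z":0,"rx":0,"ry":0,"rz":0},{"fingers":0.02,"x":0,"y":0,"z":0,"rx":0,"ry":0,"rz":0}]'; python3 -m jog '[{"fingers":0.085,"x":0,"y":0,"z":0,"rx":0,"ry":0,"rz":0},{"fingers":0.085,"x":0,"y":0,"z":0,"rx":0,"ry":0,"rz":0},{"fingers":0.085,"x":0,"y":0,"z":0,"rx":0,"ry":0,"rz":0},{"fingers":0.085,"x":0,"y":0,"z":0,"rx":0,"ry":0,"rz":0},{"fingers":0.085,"x":0,"y":0,"z":-0.05,"rx":0,"ry":0,"rz":0},{"fingers":0.085,"x":0,"y":0,"z":-0.06,"rx":0,"ry":0,"rz":0},{"fingers":0.085,"x":0,"y":0,"z":-0.06,"rx":0,"ry":0,"rz":0},{"fingers":0.085,"x":0,"y":0,"z":0,"rx":0,"ry":0,"rz":0}]'
python3 - <<'E'
from h import *
o=st()
p,d=r.grab_frame('wrist');P=cloud('wrist',d).reshape(-1,3);q=P[(d.ravel()>0)&(abs(P[:,0]-.473)<.03)&(abs(P[:,1]-.076)<.03)&(P[:,2]>.085)&(P[:,2]<.12)]
if len(q): print(q.min(0),q.max(0),q.mean(0))
print([(np.round(q['xyz'],4).tolist(),round(q['score'],2)) for q in r.landmark_of('plunger_knob','wrist')])
print([(np.round(q['xyz'],4).tolist(),round(q['score'],2)) for q in r.landmark_of('pot_rim','wrist')])
p,d=r.grab_frame('top');P=cloud('top',d).reshape(-1,3)
for n,x,y,z0,z1 in (('knob',.473,.076,.085,.12),('pot',.575,.125,.105,.13)):
  q=P[(d.ravel()>0)&(abs(P[:,0]-x)<.05)&(abs(P[:,1]-y)<.05)&(P[:,2]>z0)&(P[:,2]<z1)]
  print(n,len(q)); 
  if len(q): print(q.min(0).round(4),q.max(0).round(4),q.mean(0).round(4))
for c in('top','scene'):
  r.grab_frame(c)
  for n in('plunger_knob','pot_rim'): print(c,n,[(np.round(q['xyz'],4).tolist(),round(q['score'],2)) for q in r.landmark_of(n,c)])
E
```

```text
clock: 8.22
tcp_pos: [0.4706, 0.0756, 0.0616]
orientation: [-0.001, 3.139, 0.001]
contact_force: [5.2, 1.5, -4.2]
grip_width: 0.0275
gripper_force: 59.3
clock: 9.22
tcp_pos: [0.472, 0.0759, 0.2358]
orientation: [-0.0, 3.133, 0.006]
contact_force: [0.2, -0.1, -1.5]
grip_width: 0.0849
gripper_force: 0.0
t 9.22 tcp [0.472  0.0759 0.2358] rv [-0.     3.133  0.006] F [ 0.2 -0.1 -1.5] w 0.0849 gf 0.0
[0.4553647  0.0618046  0.08525208] [0.48353804 0.0898804  0.09407364] [0.46827855 0.07602826 0.0912453 ]
[([0.4722, 0.0769, 0.0791], 0.66), ([0.576, 0.1247, 0.0443], 0.35), ([0.6263, 0.0237, 0.0365], 0.17)]
[([0.5736, 0.1226, 0.118], 0.74)]
knob 0
pot 0
top plunger_knob []
top pot_rim []
scene plunger_knob [([0.4719, 0.0771, 0.082], 0.55)]
scene pot_rim [([0.5719, 0.1205, 0.1163], 0.78)]
```

```bash
python3 -m jog '[{"fingers":0.085,"x":0,"y":0.02,"z":-0.03,"rx":0,"ry":0,"rz":0},{"fingers":0.085,"x":0.01,"y":0.05,"z":0,"rx":0,"ry":0,"rz":0},{"fingers":0.085,"x":0.01,"y":0.05,"z":0,"rx":0,"ry":0,"rz":0},{"fingers":0.085,"x":0,"y":0.05,"z":0,"rx":0,"ry":0,"rz":0},{"fingers":0.085,"x":0,"y":0.015,"z":0,"rx":0,"ry":0,"rz":0},{"fingers":0.085,"x":0,"y":0,"z":0,"rx":0,"ry":0,"rz":0}]'
python3 - <<'E'
from h import *
o=st()
p,d=save('wrist','w2.png');P=cloud('wrist',d).reshape(-1,3)
for n,z0,z1 in(('handle',.19,.21),('disc',.128,.14)):
  q=P[(d.ravel()>0)&(abs(P[:,0]-.4515)<.04)&(abs(P[:,1]-.307)<.04)&(P[:,2]>z0)&(P[:,2]<z1)]
  print(n,len(q)); 
  if len(q): print(q.min(0).round(4),q.max(0).round(4),q.mean(0).round(4))
delta([.4515,.307,.156])
for n in('brush','brush_holder','holder_rim'): print(n,[(np.round(q['xyz'],4).tolist(),round(q['score'],2)) for q in r.landmark_of(n,'wrist')])
E
```

```text
clock: 10.48
tcp_pos: [0.4491, 0.2605, 0.2608]
orientation: [0.003, -3.141, 0.001]
contact_force: [0.3, -0.4, 0.3]
grip_width: 0.0849
gripper_force: 0.0
t 10.47 tcp [0.4491 0.2605 0.2608] rv [ 3.000e-03 -3.141e+00  1.000e-03] F [ 0.3 -0.4  0.3] w 0.0849 gf 0.0
handle 628
[0.4405 0.2984 0.1901] [0.4598 0.3174 0.2006] [0.449  0.3075 0.1977]
disc 2926
[0.4179 0.2758 0.1286] [0.4829 0.341  0.1396] [0.445  0.3058 0.1326]
tool shift [-0.0022  0.0481  0.1048]
brush [([0.452, 0.3159, 0.0106], 0.73)]
brush_holder [([0.4505, 0.3086, 0.0005], 0.88), ([0.6192, 0.2764, -0.002], 0.87), ([0.2767, 0.241, 0.0031], 0.8)]
holder_rim [([0.6197, 0.2782, 0.1311], 0.83), ([0.4532, 0.3077, -0.0016], 0.4)]
```

View pics/w2.png

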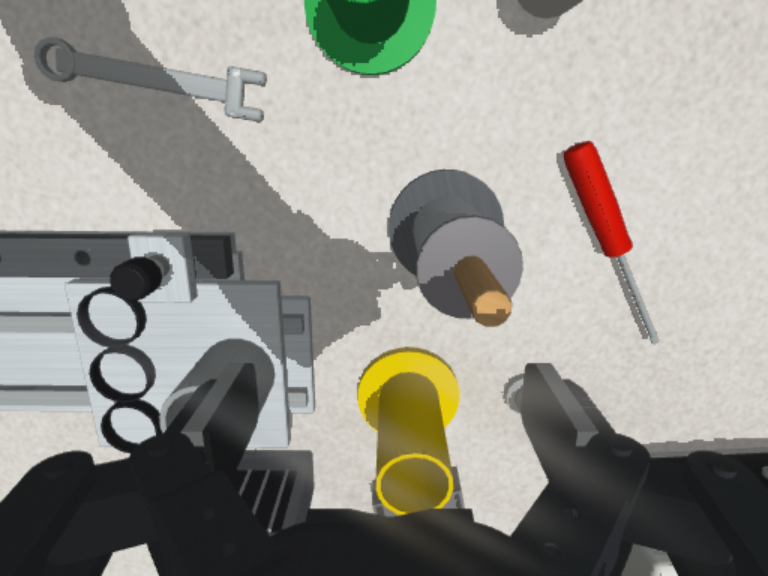

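The picture shows the brush in its grey holder, with the handle end at (490,305) and the disc at (468,268). It matches the depth data, so I'll grasp it there.

```bash
python3 -m jog '[{"fingers":0.085,"x":-0.002,"y":0.0475,"z":0,"rx":0,"ry":0,"rz":0},{"fingers":0.085,"x":0,"y":0,"z":0,"rx":0,"ry":0,"rz":0},{"fingers":0.085,"x":0,"y":0,"z":0.04,"rx":0,"ry":0,"rz":0},{"fingers":0.085,"x":0,"y":0,"z":0.04,"rx":0,"ry":0,"rz":0},{"fingers":0.085,"x":0,"y":0,"z":0.03,"rx":0,"ry":0,"rz":0},{"fingers":0.085,"x":0,"y":0,"z":0,"rx":0,"ry":0,"rz":0}]'; python3 -m jog '[{"fingers":0.01,"x":0,"y":0,"z":0,"rx":0,"ry":0,"rz":0},{"fingers":0.01,"x":0,"y":0,"z":0,"rx":0,"ry":0,"rz":0},{"fingers":0.01,"x":0,"y":0,"z":0,"rx":0,"ry":0,"rz":0},{"fingers":0.01,"x":0,"y":0,"z":0,"rx":0,"ry":0,"rz":0},{"fingers":0.01,"x":0,"y":0,"z":0,"rx":0,"ry":0,"rz":0},{"fingers":0.01,"x":0,"y":0,"z":0,"rx":0,"ry":0,"rz":0},{"fingers":0.01,"x":0,"y":0,"z":0,"rx":0,"ry":0,"rz":0},{"fingers":0.01,"x":0,"y":0,"z":0,"rx":0,"ry":0,"rz":0}]' 60
```

```text
clock: 11.42
tcp_pos: [0.4502, 0.3052, 0.1495]
orientation: [-0.002, -3.138, 0.006]
contact_force: [0.3, 0.1, -0.0]
grip_width: 0.0851
gripper_force: 0.0
clock: 12.42
tcp_pos: [0.4515, 0.3082, 0.152]
orientation: [-0.001, 3.141, 0.001]
contact_force: [-1.5, -0.3, 6.3]
grip_width: 0.0188
gripper_force: 58.3
```

```bash
python3 -m jog '[{"fingers":0.01,"x":0,"y":0,"z":-0.01,"rx":0,"ry":0,"rz":0},{"fingers":0.01,"x":0,"y":0,"z":-0.03,"rx":0,"ry":0,"rz":0},{"fingers":0.01,"x":0,"y":0,"z":-0.03,"rx":0,"ry":0,"rz":0},{"fingers":0.01,"x":0,"y":0,"z":-0.03,"rx":0,"ry":0,"rz":0},{"fingers":0.01,"x":0,"y":0,"z":-0.03,"rx":0,"ry":0,"rz":0},{"fingers":0.01,"x":0,"y":0,"z":-0.01,"rx":0,"ry":0,"rz":0},{"fingers":0.01,"x":0,"y":0,"z":0,"rx":0,"ry":0,"rz":0}]' 80; python3 -m jog '[{"fingers":0.01,"x":-0.02,"y":-0.03,"z":0,"rx":0,"ry":0,"rz":0},{"fingers":0.01,"x":-0.02,"y":-0.03,"z":0,"rx":0,"ry":0,"rz":0},{"fingers":0.01,"x":-0.02,"y":-0.03,"z":0,"rx":0,"ry":0,"rz":0},{"fingers":0.01,"x":-0.02,"y":-0.03,"z":0,"rx":0,"ry":0,"rz":0},{"fingers":0.01,"x":-0.02,"y":-0.03,"z":0,"rx":0,"ry":0,"rz":0},{"fingers":0.01,"x":-0.02,"y":-0.03,"z":0,"rx":0,"ry":0,"rz":0},{"fingers":0.01,"x":0,"y":0,"z":0,"rx":0,"ry":0,"rz":0},{"fingers":0.01,"x":0,"y":0,"z":0,"rx":0,"ry":0,"rz":0}]'
python3 - <<'E'
from h import *
o=st()
p,d=save('scene','s2.png'); P=cloud('scene',d).reshape(-1,3)
q=P[(d.ravel()>0)&(abs(P[:,0]-.575)<.05)&(abs(P[:,1]-.125)<.05)&(P[:,2]>.11)&(P[:,2]<.121)]; print('pot',len(q),q.min(0).round(4),q.max(0).round(4))
for n in('brush_tip','pot_rim'):
  print(n,[(np.round(q['xyz'],4).tolist(),round(q['score'],2)) for q in r.landmark_of(n,'scene')])
p,d=save('wrist','w3.png'); P=cloud('wrist',d).reshape(-1,3)
q=P[(d.ravel()>0)&(abs(P[:,0]-.575)<.05)&(abs(P[:,1]-.125)<.05)&(P[:,2]>.11)&(P[:,2]<.121)]; print('pot',len(q),q.min(0).round(4),q.max(0).round(4))
for n in('brush_tip','pot_rim'):
  print(n,[(np.round(q['xyz'],4).tolist(),round(q['score'],2)) for q in r.landmark_of(n,'wrist')])
E
```

```text
clock: 13.3
tcp_pos: [0.4511, 0.3077, 0.2912]
orientation: [-0.001, 3.141, 0.0]
contact_force: [-0.7, 0.4, -2.4]
grip_width: 0.0181
gripper_force: 78.1
clock: 14.3
tcp_pos: [0.5703, 0.1283, 0.2898]
orientation: [0.001, -3.139, 0.001]
contact_force: [0.4, 0.8, -2.1]
grip_width: 0.0184
gripper_force: 78.3
t 14.3 tcp [0.5703 0.1283 0.2898] rv [ 1.000e-03 -3.139e+00  1.000e-03] F [ 0.4  0.8 -2.1] w 0.0184 gf 78.3
pot 94 [0.5467 0.0882 0.1103] [0.6106 0.1539 0.1183]
brush_tip [([0.5663, 0.1324, 0.1541], 0.69)]
pot_rim [([0.5717, 0.1218, 0.1177], 0.58)]
pot 509 [0.5418 0.0928 0.1102] [0.587  0.1585 0.1167]
brush_tip [([0.5678, 0.129, 0.1487], 0.82)]
pot_rim []
```

View pics/s2.png

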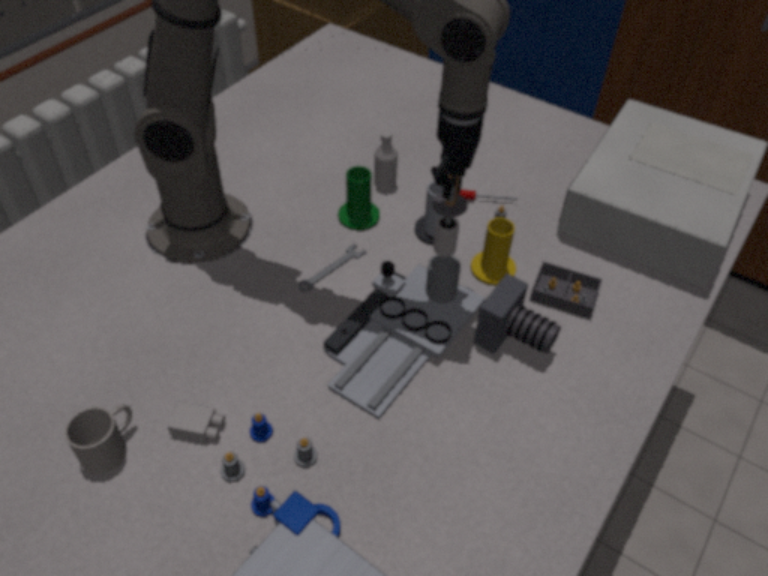

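The brush hangs straight from the gripper, just above the pot at (443,280). I'll centre it and lower it.

```bash
python3 -m jog '[{"fingers":0.01,"x":-0.0045,"y":-0.003,"z":0,"rx":0,"ry":0,"rz":0},{"fingers":0.01,"x":0,"y":0,"z":0.03,"rx":0,"ry":0,"rz":0},{"fingers":0.01,"x":0,"y":0,"z":0.03,"rx":0,"ry":0,"rz":0},{"fingers":0.01,"x":0,"y":0,"z":0.03,"rx":0,"ry":0,"rz":0},{"fingers":0.01,"x":0,"y":0,"z":0.015,"rx":0,"ry":0,"rz":0},{"fingers":0.01,"x":0,"y":0,"z":0,"rx":0,"ry":0,"rz":0}]'; python3 -m jog '[{"fingers":0.01,"x":0,"y":0,"z":0.003,"rx":0,"ry":0,"rz":0},{"fingers":0.01,"x":0,"y":0,"z":0,"rx":0,"ry":0,"rz":0}]'; python3 -m jog '[{"fingers":0.01,"x":0,"y":0,"z":0.002,"rx":0,"ry":0,"rz":0},{"fingers":0.01,"x":0,"y":0,"z":0,"rx":0,"ry":0,"rz":0}]'
```

```text
clock: 15.35
tcp_pos: [0.5754, 0.1246, 0.1856]
orientation: [0.0, -3.14, 0.001]
contact_force: [1.0, -0.1, -1.1]
grip_width: 0.0184
gripper_force: 78.3
clock: 15.6
tcp_pos: [0.5763, 0.125, 0.1841]
orientation: [-0.001, 3.14, 0.001]
contact_force: [-0.0, 0.4, -1.2]
grip_width: 0.018
gripper_force: 78.3
clock: 15.85
tcp_pos: [0.5757, 0.1248, 0.1814]
orientation: [-0.001, 3.141, 0.0]
contact_force: [-0.7, 0.1, -0.7]
grip_width: 0.0182
gripper_force: 78.3
```

```bash
python3 -m jog '[{"fingers":0.01,"x":0,"y":0,"z":0.0015,"rx":0,"ry":0,"rz":0},{"fingers":0.01,"x":0,"y":0,"z":0,"rx":0,"ry":0,"rz":0}]'; python3 -m jog '[{"fingers":0.01,"x":0,"y":0,"z":0.0015,"rx":0,"ry":0,"rz":0},{"fingers":0.01,"x":0,"y":0,"z":0,"rx":0,"ry":0,"rz":0}]'|sed -n '2p;4p'
```

```text
clock: 16.1
tcp_pos: [0.5756, 0.1248, 0.1796]
orientation: [0.001, -3.141, 0.0]
contact_force: [-0.5, -0.5, -1.3]
grip_width: 0.0182
gripper_force: 78.3
tcp_pos: [0.5762, 0.1248, 0.1791]
contact_force: [-1.6, -0.3, 4.2]
```

```bash
python3 -m jog '[{"fingers":0.01,"x":0,"y":0,"z":-0.025,"rx":0,"ry":0,"rz":0},{"fingers":0.01,"x":0,"y":0,"z":-0.025,"rx":0,"ry":0,"rz":0},{"fingers":0.01,"x":0,"y":0,"z":-0.021,"rx":0,"ry":0,"rz":0},{"fingers":0.01,"x":0,"y":0,"z":0,"rx":0,"ry":0,"rz":0},{"fingers":0.01,"x":0,"y":0,"z":0,"rx":0,"ry":0,"rz":0}]'; python3 -m jog '[{"fingers":0.01,"x":0,"y":0,"z":0.025,"rx":0,"ry":0,"rz":0},{"fingers":0.01,"x":0,"y":0,"z":0.025,"rx":0,"ry":0,"rz":0},{"fingers":0.01,"x":0,"y":0,"z":0.017,"rx":0,"ry":0,"rz":0},{"fingers":0.01,"x":0,"y":0,"z":0.003,"rx":0,"ry":0,"rz":0},{"fingers":0.01,"x":0,"y":0,"z":0.001,"rx":0,"ry":0,"rz":0},{"fingers":0.01,"x":0,"y":0,"z":0,"rx":0,"ry":0,"rz":0},{"fingers":0.01,"x":0,"y":0,"z":0,"rx":0,"ry":0,"rz":0}]'
```

```text
clock: 16.98
tcp_pos: [0.5752, 0.1247, 0.2482]
orientation: [0.001, -3.14, 0.001]
contact_force: [0.1, -0.1, -2.5]
grip_width: 0.0181
gripper_force: 78.6
clock: 17.85
tcp_pos: [0.576, 0.1247, 0.1791]
orientation: [-0.0, 3.141, 0.001]
contact_force: [-3.0, -1.1, 8.9]
grip_width: 0.018
gripper_force: 79.9
```

Second floor contact made (9 N). Repeating for the third.

```bash
python3 -m jog '[{"fingers":0.01,"x":0,"y":0,"z":-0.025,"rx":0,"ry":0,"rz":0},{"fingers":0.01,"x":0,"y":0,"z":-0.025,"rx":0,"ry":0,"rz":0},{"fingers":0.01,"x":0,"y":0,"z":-0.021,"rx":0,"ry":0,"rz":0},{"fingers":0.01,"x":0,"y":0,"z":0,"rx":0,"ry":0,"rz":0},{"fingers":0.01,"x":0,"y":0,"z":0,"rx":0,"ry":0,"rz":0}]'; python3 -m jog '[{"fingers":0.01,"x":0,"y":0,"z":0.025,"rx":0,"ry":0,"rz":0},{"fingers":0.01,"x":0,"y":0,"z":0.025,"rx":0,"ry":0,"rz":0},{"fingers":0.01,"x":0,"y":0,"z":0.017,"rx":0,"ry":0,"rz":0},{"fingers":0.01,"x":0,"y":0,"z":0.003,"rx":0,"ry":0,"rz":0},{"fingers":0.01,"x":0,"y":0,"z":0.001,"rx":0,"ry":0,"rz":0},{"fingers":0.01,"x":0,"y":0,"z":0,"rx":0,"ry":0,"rz":0},{"fingers":0.01,"x":0,"y":0,"z":0,"rx":0,"ry":0,"rz":0}]'
```

```text
clock: 18.48
tcp_pos: [0.5751, 0.1247, 0.248]
orientation: [0.001, -3.14, 0.001]
contact_force: [-0.7, 0.1, -1.6]
grip_width: 0.0181
gripper_force: 78.8
clock: 19.35
tcp_pos: [0.576, 0.1247, 0.1791]
orientation: [-0.0, 3.141, 0.001]
contact_force: [-3.4, 0.1, 9.8]
grip_width: 0.018
gripper_force: 80.1
```

```bash
python3 -m jog '[{"fingers":0.01,"x":0,"y":0,"z":-0.03,"rx":0,"ry":0,"rz":0},{"fingers":0.01,"x":0,"y":0,"z":-0.03,"rx":0,"ry":0,"rz":0},{"fingers":0.01,"x":0,"y":0,"z":-0.03,"rx":0,"ry":0,"rz":0},{"fingers":0.01,"x":0,"y":0,"z":-0.023,"rx":0,"ry":0,"rz":0},{"fingers":0.01,"x":0,"y":0,"z":0,"rx":0,"ry":0,"rz":0}]'; python3 -m jog '[{"fingers":0.01,"x":0.02,"y":0.03,"z":0,"rx":0,"ry":0,"rz":0},{"fingers":0.01,"x":0.02,"y":0.03,"z":0,"rx":0,"ry":0,"rz":0},{"fingers":0.01,"x":0.02,"y":0.03,"z":0,"rx":0,"ry":0,"rz":0},{"fingers":0.01,"x":0.02,"y":0.03,"z":0,"rx":0,"ry":0,"rz":0},{"fingers":0.01,"x":0.02,"y":0.03,"z":0,"rx":0,"ry":0,"rz":0},{"fingers":0.01,"x":0.024,"y":0.033,"z":0,"rx":0,"ry":0,"rz":0},{"fingers":0.01,"x":0,"y":0,"z":0,"rx":0,"ry":0,"rz":0},{"fingers":0.01,"x":0,"y":0,"z":0,"rx":0,"ry":0,"rz":0}]'
python3 - <<'E'
from h import *
o=st(); delta([.4512,.3077,.2])
for c in('scene','top','wrist'):
  p,d=r.grab_frame(c)
  for n in('brush_tip','holder_rim'): print(c,n,[(np.round(q['xyz'],4).tolist(),round(q['score'],2)) for q in r.landmark_of(n,c)])
E
```

```text
clock: 19.98
tcp_pos: [0.5767, 0.1249, 0.2924]
orientation: [-0.0, 3.139, 0.002]
contact_force: [0.3, 0.2, -1.9]
grip_width: 0.0186
gripper_force: 78.8
clock: 20.98
tcp_pos: [0.4515, 0.3069, 0.2899]
orientation: [0.0, -3.14, 0.003]
contact_force: [-0.1, -0.8, -2.1]
grip_width: 0.0182
gripper_force: 78.7
t 20.98 tcp [0.4515 0.3069 0.2899] rv [ 0.00e+00 -3.14e+00  3.00e-03] F [-0.1 -0.8 -2.1] w 0.0182 gf 78.7
tool shift [0.0002 0.0009 0.0899]
scene brush_tip [([0.4497, 0.3079, 0.1479], 0.84)]
scene holder_rim [([0.2774, 0.2436, 0.1292], 0.97), ([0.6174, 0.28, 0.1242], 0.8), ([0.4521, 0.3093, 0.1314], 0.55)]
top brush_tip [([0.5747, 0.0036, 0.0034], 0.65), ([0.4496, 0.3076, 0.1528], 0.5)]
top holder_rim [([0.6201, 0.2813, 0.1232], 0.75), ([0.4554, 0.3089, 0.1288], 0.5)]
wrist brush_tip [([0.4521, 0.3072, 0.15], 0.69), ([0.6235, 0.0242, 0.0366], 0.39)]
wrist holder_rim [([0.4516, 0.3092, 0.1291], 0.8), ([0.5272, 0.0238, 0.0338], 0.73), ([0.6179, 0.2771, 0.127], 0.44)]
```

```bash
python3 -m jog '[{"fingers":0.01,"x":0,"y":0.001,"z":0.01,"rx":0,"ry":0,"rz":0},{"fingers":0.01,"x":0,"y":0,"z":0.02,"rx":0,"ry":0,"rz":0},{"fingers":0.01,"x":0,"y":0,"z":0.02,"rx":0,"ry":0,"rz":0},{"fingers":0.01,"x":0,"y":0,"z":0.02,"rx":0,"ry":0,"rz":0}]'|sed -n '2p;4p'; python3 -m jog '[{"fingers":0.01,"x":0,"y":0,"z":0.02,"rx":0,"ry":0,"rz":0},{"fingers":0.01,"x":0,"y":0,"z":0.02,"rx":0,"ry":0,"rz":0},{"fingers":0.01,"x":0,"y":0,"z":0.02,"rx":0,"ry":0,"rz":0},{"fingers":0.01,"x":0,"y":0,"z":0.005,"rx":0,"ry":0,"rz":0},{"fingers":0.01,"x":0,"y":0,"z":0.001,"rx":0,"ry":0,"rz":0},{"fingers":0.01,"x":0,"y":0,"z":0,"rx":0,"ry":0,"rz":0}]'
```

```text
tcp_pos: [0.4514, 0.3087, 0.22]
contact_force: [0.2, 0.0, -0.6]
clock: 22.68
tcp_pos: [0.4521, 0.3091, 0.1559]
orientation: [-0.0, 3.141, 0.001]
contact_force: [0.5, 0.6, -0.9]
grip_width: 0.0181
gripper_force: 78.7
```

```bash
python3 -m jog '[{"fingers":0.01,"x":0,"y":0,"z":0.003,"rx":0,"ry":0,"rz":0},{"fingers":0.01,"x":0,"y":0,"z":0,"rx":0,"ry":0,"rz":0}]'|sed -n '2p;4p'; python3 -m jog '[{"fingers":0.01,"x":0,"y":0,"z":0.001,"rx":0,"ry":0,"rz":0},{"fingers":0.01,"x":0,"y":0,"z":0,"rx":0,"ry":0,"rz":0}]'|sed -n '2p;4p'
```

```text
tcp_pos: [0.4517, 0.3088, 0.1524]
contact_force: [-0.2, 0.4, -1.1]
tcp_pos: [0.4517, 0.3089, 0.1521]
contact_force: [-2.1, -1.4, 5.8]
```

Disc on the rim. Next: release, rise, check, and head back to the knob.

```bash
python3 -m jog '[{"fingers":0.03,"x":0,"y":0,"z":0,"rx":0,"ry":0,"rz":0},{"fingers":0.03,"x":0,"y":0,"z":0,"rx":0,"ry":0,"rz":0},{"fingers":0.085,"x":0,"y":0,"z":0,"rx":0,"ry":0,"rz":0},{"fingers":0.085,"x":0,"y":0,"z":0,"rx":0,"ry":0,"rz":0},{"fingers":0.085,"x":0,"y":0,"z":0,"rx":0,"ry":0,"rz":0},{"fingers":0.085,"x":0,"y":0,"z":0,"rx":0,"ry":0,"rz":0},{"fingers":0.085,"x":0,"y":0,"z":-0.03,"rx":0,"ry":0,"rz":0},{"fingers":0.085,"x":0,"y":0,"z":-0.04,"rx":0,"ry":0,"rz":0}]'; python3 -m jog '[{"fingers":0.085,"x":0,"y":0,"z":-0.04,"rx":0,"ry":0,"rz":0},{"fingers":0.085,"x":-0.006,"y":-0.05,"z":0,"rx":0,"ry":0,"rz":0},{"fingers":0.085,"x":-0.006,"y":-0.05,"z":0,"rx":0,"ry":0,"rz":0},{"fingers":0.085,"x":-0.006,"y":-0.05,"z":0,"rx":0,"ry":0,"rz":0},{"fingers":0.085,"x":-0.001,"y":-0.05,"z":0,"rx":0,"ry":0,"rz":0},{"fingers":0.085,"x":0,"y":-0.033,"z":0.02,"rx":0,"ry":0,"rz":0},{"fingers":0.085,"x":0,"y":0,"z":0.04,"rx":0,"ry":0,"rz":0},{"fingers":0.085,"x":0,"y":0,"z":0,"rx":0,"ry":0,"rz":0}]'
python3 - <<'E'
from h import *
o=st(); delta([.4715,.076,.062])
p,d=save('scene','s3.png',1.5); P=cloud('scene',d).reshape(-1,3)
for z0,z1 in((.185,.21),(.128,.14)):
  q=P[(d.ravel()>0)&(abs(P[:,0]-.4515)<.04)&(abs(P[:,1]-.307)<.04)&(P[:,2]>z0)&(P[:,2]<z1)];print(len(q),q.min(0).round(3),q.max(0).round(3))
print([(np.round(q['xyz'],4).tolist(),round(q['score'],2)) for q in r.landmark_of('plunger_knob','scene')])
E
```

```text
clock: 24.18
tcp_pos: [0.451, 0.3082, 0.2212]
orientation: [0.0, -3.14, 0.003]
contact_force: [1.2, -0.4, -0.2]
grip_width: 0.0849
gripper_force: 0.0
clock: 25.18
tcp_pos: [0.4687, 0.0749, 0.1994]
orientation: [-0.001, -3.137, 0.003]
contact_force: [-0.2, 0.9, 0.2]
grip_width: 0.085
gripper_force: 0.0
t 25.18 tcp [0.4687 0.0749 0.1994] rv [-1.000e-03 -3.137e+00  3.000e-03] F [-0.2  0.9  0.2] w 0.085 gf 0.0
tool shift [-0.0035  0.0014  0.1374]
37 [0.445 0.296 0.185] [0.463 0.314 0.199]
178 [0.42  0.274 0.128] [0.486 0.344 0.139]
[([0.4717, 0.0722, 0.0799], 0.66)]
```

View pics/s3.png

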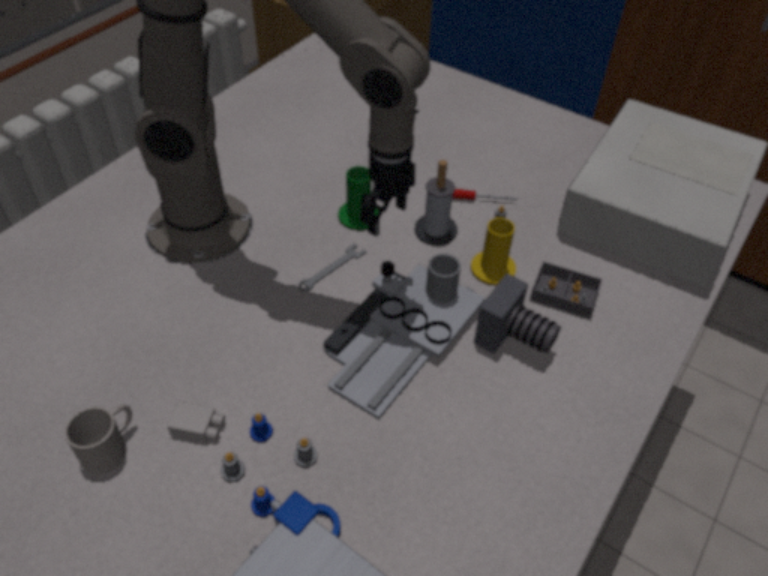

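The brush is upright in the grey holder at (440,200). The third sensor has moved to (500,212), so I'll measure it again later. Now I'll bring the carriage home.

```bash
python3 -m jog '[{"fingers":0.085,"x":-0.0025,"y":0.001,"z":0.0374,"rx":0,"ry":0,"rz":0},{"fingers":0.085,"x":0,"y":0,"z":0.05,"rx":0,"ry":0,"rz":0},{"fingers":0.085,"x":0,"y":0,"z":0.05,"rx":0,"ry":0,"rz":0},{"fingers":0.085,"x":0,"y":0,"z":0,"rx":0,"ry":0,"rz":0},{"fingers":0.085,"x":0,"y":0,"z":0,"rx":0,"ry":0,"rz":0}]'; python3 -m jog '[{"fingers":0.02,"x":0,"y":0,"z":0,"rx":0,"ry":0,"rz":0},{"fingers":0.02,"x":0,"y":0,"z":0,"rx":0,"ry":0,"rz":0},{"fingers":0.02,"x":0,"y":0,"z":0,"rx":0,"ry":0,"rz":0},{"fingers":0.02,"x":0,"y":0,"z":0,"rx":0,"ry":0,"rz":0},{"fingers":0.02,"x":0,"y":0,"z":0,"rx":0,"ry":0,"rz":0},{"fingers":0.02,"x":0,"y":0,"z":0,"rx":0,"ry":0,"rz":0},{"fingers":0.02,"x":0,"y":0,"z":0,"rx":0,"ry":0,"rz":0}]' 60; python3 -m jog '[{"fingers":0.02,"x":0,"y":0,"z":-0.008,"rx":0,"ry":0,"rz":0},{"fingers":0.02,"x":0,"y":0,"z":-0.007,"rx":0,"ry":0,"rz":0},{"fingers":0.02,"x":0,"y":0,"z":0,"rx":0,"ry":0,"rz":0},{"fingers":0.02,"x":0,"y":-0.01,"z":0,"rx":0,"ry":0,"rz":0},{"fingers":0.02,"x":0,"y":-0.01,"z":0,"rx":0,"ry":0,"rz":0},{"fingers":0.02,"x":0,"y":0,"z":0,"rx":0,"ry":0,"rz":0}]'
```

```text
clock: 25.9
tcp_pos: [0.475, 0.0774, 0.0659]
orientation: [-0.001, 3.139, 0.002]
contact_force: [0.7, -0.2, -0.3]
grip_width: 0.0846
gripper_force: 0.0
clock: 26.78
tcp_pos: [0.4737, 0.0769, 0.0647]
orientation: [-0.0, 3.141, 0.001]
contact_force: [-1.5, -0.3, 10.4]
grip_width: 0.0273
gripper_force: 58.3
clock: 27.52
tcp_pos: [0.4734, 0.055, 0.0788]
orientation: [0.003, 3.141, -0.002]
contact_force: [5.0, -1.2, -9.1]
grip_width: 0.0271
gripper_force: 59.9
```

```bash
python3 -m jog '[{"fingers":0.02,"x":0,"y":-0.02,"z":0,"rx":0,"ry":0,"rz":0},{"fingers":0.02,"x":0,"y":-0.02,"z":0,"rx":0,"ry":0,"rz":0},{"fingers":0.02,"x":0,"y":-0.02,"z":0,"rx":0,"ry":0,"rz":0},{"fingers":0.02,"x":0,"y":-0.02,"z":0,"rx":0,"ry":0,"rz":0},{"fingers":0.02,"x":0,"y":-0.02,"z":0,"rx":0,"ry":0,"rz":0},{"fingers":0.02,"x":0,"y":-0.02,"z":0,"rx":0,"ry":0,"rz":0},{"fingers":0.02,"x":0,"y":-0.008,"z":0,"rx":0,"ry":0,"rz":0},{"fingers":0.02,"x":0,"y":0,"z":0,"rx":0,"ry":0,"rz":0}]';python3 -m jog '[{"fingers":0.02,"x":0,"y":0,"z":0,"rx":0,"ry":0,"rz":0},{"fingers":0.02,"x":0,"y":0,"z":0.003,"rx":0,"ry":0,"rz":0},{"fingers":0.02,"x":0,"y":0,"z":0.004,"rx":0,"ry":0,"rz":0},{"fingers":0.02,"x":0,"y":0,"z":0,"rx":0,"ry":0,"rz":0}]'
```

```text
clock: 28.52
tcp_pos: [0.4726, -0.0718, 0.0786]
orientation: [-0.001, -3.14, 0.001]
contact_force: [1.9, -0.1, -8.2]
grip_width: 0.0276
gripper_force: 60.3
clock: 29.02
tcp_pos: [0.4727, -0.0714, 0.0713]
orientation: [0.001, -3.14, 0.0]
contact_force: [0.3, -2.4, -9.6]
grip_width: 0.0272
gripper_force: 60.4
```

```bash
python3 -m jog '[{"fingers":0.02,"x":0,"y":0,"z":0.004,"rx":0,"ry":0,"rz":0},{"fingers":0.02,"x":0,"y":0,"z":0.003,"rx":0,"ry":0,"rz":0},{"fingers":0.02,"x":0,"y":0,"z":0,"rx":0,"ry":0,"rz":0},{"fingers":0.02,"x":0,"y":0,"z":0,"rx":0,"ry":0,"rz":0}]'
```

```text
clock: 29.52
tcp_pos: [0.4728, -0.0716, 0.0649]
orientation: [-0.0, -3.141, 0.0]
contact_force: [-3.9, -3.9, -0.4]
grip_width: 0.0276
gripper_force: 61.6
```

```bash
python3 -m jog '[{"fingers":0.085,"x":0,"y":0,"z":0,"rx":0,"ry":0,"rz":0},{"fingers":0.085,"x":0,"y":0,"z":0,"rx":0,"ry":0,"rz":0},{"fingers":0.085,"x":0,"y":0,"z":0,"rx":0,"ry":0,"rz":0},{"fingers":0.085,"x":0,"y":0,"z":0,"rx":0,"ry":0,"rz":0},{"fingers":0.085,"x":0,"y":0,"z":-0.05,"rx":0,"ry":0,"rz":0},{"fingers":0.085,"x":0,"y":0,"z":-0.06,"rx":0,"ry":0,"rz":0},{"fingers":0.085,"x":0,"y":0,"z":-0.04,"rx":0,"ry":0,"rz":0},{"fingers":0.085,"x":0,"y":0,"z":0,"rx":0,"ry":0,"rz":0}]'
python3 - <<'E'
from h import *
p,d=r.grab_frame('wrist');P=cloud('wrist',d).reshape(-1,3);q=P[(d.ravel()>0)&(abs(P[:,0]-.473)<.03)&(abs(P[:,1]+.074)<.03)&(P[:,2]>.085)&(P[:,2]<.12)]
if len(q): print('knob',q.min(0),q.max(0))
for n in ('socket0',): print(n,[(np.round(q['xyz'],4).tolist(),round(q['score'],2)) for q in r.landmark_of(n,'wrist')])
for c in('scene','top'):
  r.grab_frame(c)
  for n in ('sensor0','socket0','plunger_knob'): print(c,n,[(np.round(q['xyz'],4).tolist(),round(q['score'],2)) for q in r.landmark_of(n,c)])
E
```

```text
clock: 30.52
tcp_pos: [0.4755, -0.0713, 0.218]
orientation: [-0.001, 3.135, 0.002]
contact_force: [-0.5, 0.6, -0.5]
grip_width: 0.0848
gripper_force: 0.0
knob [ 0.45507553 -0.08507203  0.08501718] [ 0.48314125 -0.05687047  0.0944992 ]
socket0 [([0.5231, -0.1206, 0.0343], 0.93), ([0.5758, -0.1255, 0.0413], 0.72), ([0.6252, -0.1241, 0.0349], 0.58)]
scene sensor0 [([0.5743, -0.4333, -0.0017], 0.64), ([0.4947, -0.4178, -0.0011], 0.62), ([0.5607, 0.4103, 0.0005], 0.59), ([0.5753, -0.3187, 0.0014], 0.51), ([0.4788, -0.3298, 0.0034], 0.5)]
scene socket0 [([0.6255, -0.1214, 0.0339], 0.7), ([0.5763, -0.126, 0.0334], 0.6), ([0.5233, -0.122, 0.0321], 0.56), ([0.5737, -0.0256, 0.1161], 0.5), ([0.5741, -0.0228, 0.0427], 0.46)]
scene plunger_knob [([0.4709, -0.0749, 0.0832], 0.58)]
top sensor0 [([0.5633, 0.4089, -0.0027], 0.67), ([0.5728, -0.3217, -0.0016], 0.61), ([0.5693, -0.4293, 0.004], 0.6), ([0.4727, -0.3292, -0.0069], 0.47), ([0.4874, -0.4131, 0.0051], 0.43)]
top socket0 []
top plunger_knob [([0.469, 0.4623, -0.0006], 0.43)]
```

```bash
python3 -m jog '[{"fingers":0.06,"x":-0.02,"y":-0.05,"z":0,"rx":0,"ry":0,"rz":0},{"fingers":0.06,"x":-0.02,"y":-0.05,"z":0,"rx":0,"ry":0,"rz":0},{"fingers":0.06,"x":-0.02,"y":-0.05,"z":0,"rx":0,"ry":0,"rz":0},{"fingers":0.06,"x":-0.02,"y":-0.05,"z":0,"rx":0,"ry":0,"rz":0},{"fingers":0.06,"x":-0.018,"y":-0.049,"z":0.04,"rx":0,"ry":0,"rz":0},{"fingers":0.06,"x":0,"y":0,"z":0.03,"rx":0,"ry":0,"rz":0},{"fingers":0.06,"x":0,"y":0,"z":0,"rx":0,"ry":0,"rz":0},{"fingers":0.06,"x":0,"y":0,"z":0,"rx":0,"ry":0,"rz":0}]' 50
python3 - <<'E'
from h import *
st()
p,d=save('wrist','w4.png');P=cloud('wrist',d).reshape(-1,3)
print([(np.round(q['xyz'],4).tolist(),round(q['score'],2)) for q in r.landmark_of('sensor0','wrist')])
for z0,z1 in((.038,.065),(.004,.016)):
  q=P[(d.ravel()>0)&(abs(P[:,0]-.573)<.03)&(abs(P[:,1]+.32)<.03)&(P[:,2]>z0)&(P[:,2]<z1)];print(len(q),q.min(0).round(4),q.max(0).round(4)) if len(q) else 0
E
```

```text
clock: 32.02
tcp_pos: [0.5711, -0.3174, 0.1478]
orientation: [-0.002, 3.141, -0.0]
contact_force: [-0.4, 0.9, 0.5]
grip_width: 0.0603
gripper_force: 0.0
t 32.02 tcp [ 0.5711 -0.3174  0.1478] rv [-2.000e-03  3.141e+00 -0.000e+00] F [-0.4  0.9  0.5] w 0.0603 gf 0.0
[([0.5769, -0.4313, -0.0009], 0.97), ([0.4824, -0.4157, -0.0004], 0.92), ([0.5677, -0.3222, 0.0001], 0.87), ([0.4792, -0.3271, 0.0023], 0.63), ([0.6704, -0.4116, -0.0025], 0.53)]
774 [ 0.5583 -0.3332  0.0383] [ 0.5842 -0.3069  0.061 ]
665 [ 0.5511 -0.3401  0.004 ] [ 0.5849 -0.2999  0.016 ]
```

View pics/w4.png

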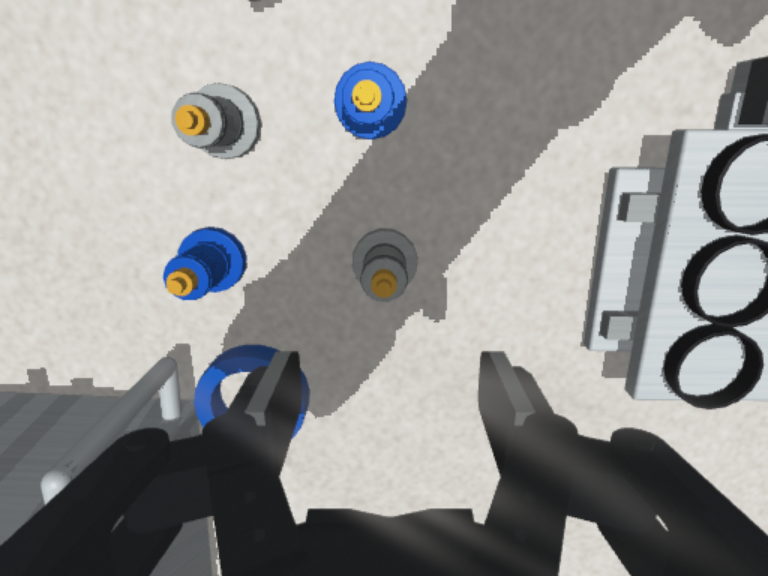

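The steel sensor is at (383,265), clear of the blue ones at (370,100) and (205,262). Grasping it.

```bash
python3 -m jog '[{"fingers":0.06,"x":-0.001,"y":-0.0025,"z":0.03,"rx":0,"ry":0,"rz":0},{"fingers":0.06,"x":0,"y":0,"z":0.04,"rx":0,"ry":0,"rz":0},{"fingers":0.06,"x":0,"y":0,"z":0.04,"rx":0,"ry":0,"rz":0},{"fingers":0.06,"x":0,"y":0,"z":0.022,"rx":0,"ry":0,"rz":0},{"fingers":0.06,"x":0,"y":0,"z":0,"rx":0,"ry":0,"rz":0},{"fingers":0.06,"x":0,"y":0,"z":0,"rx":0,"ry":0,"rz":0}]'; python3 -m jog '[{"fingers":0.015,"x":0,"y":0,"z":0,"rx":0,"ry":0,"rz":0},{"fingers":0.015,"x":0,"y":0,"z":0,"rx":0,"ry":0,"rz":0},{"fingers":0.015,"x":0,"y":0,"z":0,"rx":0,"ry":0,"rz":0},{"fingers":0.015,"x":0,"y":0,"z":0,"rx":0,"ry":0,"rz":0},{"fingers":0.015,"x":0,"y":0,"z":0,"rx":0,"ry":0,"rz":0},{"fingers":0.015,"x":0,"y":0,"z":0,"rx":0,"ry":0,"rz":0}]' 50
```

```text
clock: 32.88
tcp_pos: [0.5727, -0.321, 0.0166]
orientation: [-0.001, 3.139, -0.002]
contact_force: [-0.6, 0.6, 0.5]
grip_width: 0.0602
gripper_force: 0.0
clock: 33.62
tcp_pos: [0.5723, -0.3207, 0.0161]
orientation: [-0.0, 3.14, -0.001]
contact_force: [0.0, 1.0, 6.1]
grip_width: 0.0248
gripper_force: 48.9
```

```bash
python3 -m jog '[{"fingers":0.015,"x":0,"y":0,"z":-0.01,"rx":0,"ry":0,"rz":0},{"fingers":0.015,"x":0,"y":0,"z":-0.05,"rx":0,"ry":0,"rz":0},{"fingers":0.015,"x":0,"y":0,"z":-0.05,"rx":0,"ry":0,"rz":0},{"fingers":0.015,"x":0,"y":0.04,"z":0,"rx":0,"ry":0,"rz":0},{"fingers":0.015,"x":0,"y":0.04,"z":0,"rx":0,"ry":0,"rz":0},{"fingers":0.015,"x":0,"y":0.02,"z":0,"rx":0,"ry":0,"rz":0},{"fingers":0.015,"x":0,"y":0,"z":0,"rx":0,"ry":0,"rz":0},{"fingers":0.015,"x":0,"y":0,"z":0,"rx":0,"ry":0,"rz":0}]'
cat >> h.py <<'E'
from scipy.optimize import least_squares
def rings(cam='wrist'):
    p,d=r.grab_frame(cam); P=cloud(cam,d); g=p.max(-1)
    for x in(.521,.575,.629):
        m=(d>0)&(np.hypot(P[...,0]-x,P[...,1]+.124)<.036)&(P[...,2]>.044)&(P[...,2]<.052)&(g<90)
        q=P[m][:,:2]
        if len(q)<20: print(x,'few',len(q)); continue
        f=least_squares(lambda v:np.hypot(q[:,0]-v[0],q[:,1]-v[1])-v[2],[x,-.124,.025],loss='soft_l1',f_scale=.001)
        print('ring',x,len(q),f.x.round(4),'rms',np.sqrt((f.fun**2).mean()).round(4))
E
python3 - <<'E'
from h import *
st(); rings()
print([(np.round(q['xyz'],4).tolist(),round(q['score'],2)) for q in r.landmark_of('socket0','wrist')])
rings('top'); print([(np.round(q['xyz'],4).tolist(),round(q['score'],2)) for q in r.landmark_of('socket0','top')]); rings('scene')
save('wrist','w5.png')
E
```

```text
clock: 34.62
tcp_pos: [0.5711, -0.2223, 0.125]
orientation: [0.002, 3.141, -0.002]
contact_force: [0.0, -0.8, -0.7]
grip_width: 0.0248
gripper_force: 49.3
t 34.62 tcp [ 0.5711 -0.2223  0.125 ] rv [ 2.000e-03  3.141e+00 -2.000e-03] F [ 0.  -0.8 -0.7] w 0.0248 gf 49.3
ring 0.521 1030 [ 0.5194 -0.1222  0.0247] rms 0.0031
ring 0.575 988 [ 0.5727 -0.1226  0.025 ] rms 0.0038
ring 0.629 504 [ 0.6256 -0.1228  0.0246] rms 0.0027
[([0.5242, -0.1238, 0.0352], 0.96), ([0.5734, -0.1233, 0.0372], 0.86), ([0.6266, -0.1223, 0.037], 0.64)]
0.521 few 8
ring 0.575 26 [ 0.5754 -0.1228  0.0252] rms 0.0037
0.629 few 19
[([0.6288, -0.1241, 0.0363], 0.91), ([0.5204, -0.1259, 0.0352], 0.66)]
0.521 few 19
ring 0.575 64 [ 0.5766 -0.124   0.0254] rms 0.0028
ring 0.629 61 [ 0.6292 -0.1248  0.0252] rms 0.0029
```

View pics/w5.png

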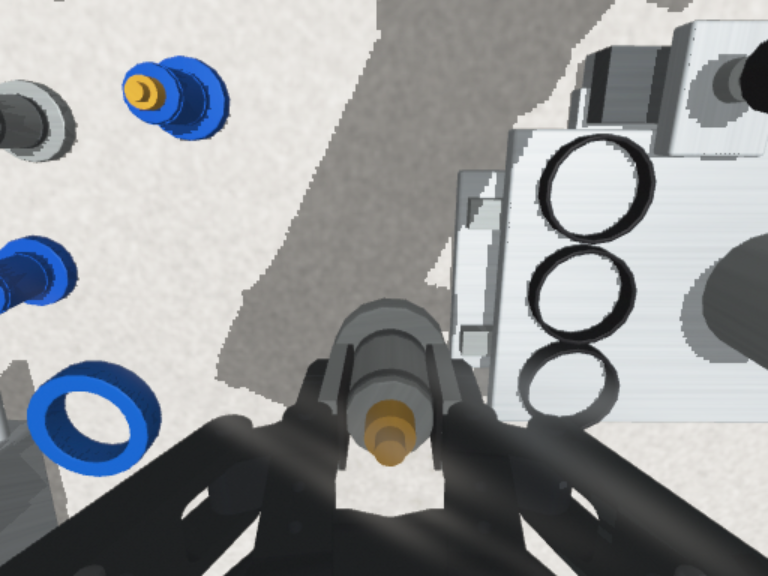

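The held sensor hangs upright at (390,400), and the rings are at (597,188), (582,295) and (568,385). I'll put it in the middle socket.

```bash
python3 -m jog '[{"fingers":0.015,"x":-0.0034,"y":0.03,"z":0,"rx":0,"ry":0,"rz":0},{"fingers":0.015,"x":0,"y":0.04,"z":0,"rx":0,"ry":0,"rz":0},{"fingers":0.015,"x":0,"y":0.029,"z":0,"rx":0,"ry":0,"rz":0},{"fingers":0.015,"x":0,"y":0,"z":0.03,"rx":0,"ry":0,"rz":0},{"fingers":0.015,"x":0,"y":0,"z":0.025,"rx":0,"ry":0,"rz":0},{"fingers":0.015,"x":0,"y":0,"z":0,"rx":0,"ry":0,"rz":0},{"fingers":0.015,"x":0,"y":0,"z":0,"rx":0,"ry":0,"rz":0}]';  python3 -m jog '[{"fingers":0.015,"x":0,"y":0,"z":0.005,"rx":0,"ry":0,"rz":0},{"fingers":0.015,"x":0,"y":0,"z":0.003,"rx":0,"ry":0,"rz":0},{"fingers":0.015,"x":0,"y":0,"z":0,"rx":0,"ry":0,"rz":0}]'
```

```text
clock: 35.8
tcp_pos: [0.5753, -0.1219, 0.0706]
orientation: [0.001, 3.141, -0.001]
contact_force: [-0.6, 0.3, -0.4]
grip_width: 0.0244
gripper_force: 49.4
clock: 36.17
tcp_pos: [0.5747, -0.1213, 0.0618]
orientation: [0.0, -3.141, -0.0]
contact_force: [-0.9, -0.5, -1.0]
grip_width: 0.0247
gripper_force: 49.4
```

```bash
python3 -m jog '[{"fingers":0.015,"x":0,"y":-0.001,"z":0.004,"rx":0,"ry":0,"rz":0},{"fingers":0.015,"x":0,"y":0,"z":0.003,"rx":0,"ry":0,"rz":0},{"fingers":0.015,"x":0,"y":0,"z":0,"rx":0,"ry":0,"rz":0}]';  python3 -m jog '[{"fingers":0.015,"x":0,"y":0,"z":0.003,"rx":0,"ry":0,"rz":0},{"fingers":0.015,"x":0,"y":0,"z":0,"rx":0,"ry":0,"rz":0}]'
```

```text
clock: 36.55
tcp_pos: [0.5745, -0.1223, 0.0545]
orientation: [0.0, -3.141, -0.0]
contact_force: [1.2, -0.0, -1.3]
grip_width: 0.025
gripper_force: 49.3
clock: 36.8
tcp_pos: [0.575, -0.1224, 0.0521]
orientation: [-0.0, 3.141, 0.0]
contact_force: [-0.5, 0.2, 2.8]
grip_width: 0.0249
gripper_force: 49.7
```

```bash
python3 -m jog '[{"fingers":0.055,"x":0,"y":0,"z":0,"rx":0,"ry":0,"rz":0},{"fingers":0.055,"x":0,"y":0,"z":0,"rx":0,"ry":0,"rz":0},{"fingers":0.055,"x":0,"y":0,"z":0,"rx":0,"ry":0,"rz":0},{"fingers":0.055,"x":0,"y":0,"z":-0.04,"rx":0,"ry":0,"rz":0},{"fingers":0.055,"x":0,"y":0,"z":-0.06,"rx":0,"ry":0,"rz":0},{"fingers":0.06,"x":0.02,"y":-0.05,"z":0,"rx":0,"ry":0,"rz":0},{"fingers":0.06,"x":0.02,"y":-0.05,"z":0,"rx":0,"ry":0,"rz":0},{"fingers":0.06,"x":0.02,"y":-0.05,"z":0,"rx":0,"ry":0,"rz":0}]';python3 -m jog '[{"fingers":0.06,"x":0.015,"y":-0.05,"z":0,"rx":0,"ry":0,"rz":0},{"fingers":0.06,"x":0.01,"y":-0.05,"z":0,"rx":0,"ry":0,"rz":0},{"fingers":0.06,"x":0,"y":-0.042,"z":0,"rx":0,"ry":0,"rz":0},{"fingers":0.06,"x":0,"y":0,"z":0,"rx":0,"ry":0,"rz":0},{"fingers":0.06,"x":0,"y":0,"z":0,"rx":0,"ry":0,"rz":0}]'
python3 - <<'E'
from h import *
st()
p,d=r.grab_frame('wrist');P=cloud('wrist',d).reshape(-1,3)
for z0,z1 in((.038,.065),(.004,.016)):
  q=P[(d.ravel()>0)&(abs(P[:,0]-.488)<.03)&(abs(P[:,1]+.414)<.03)&(P[:,2]>z0)&(P[:,2]<z1)];print(len(q),q.min(0).round(4),q.max(0).round(4)) if len(q) else 0
p,d=r.grab_frame('top');P=cloud('top',d).reshape(-1,3)
q=P[(d.ravel()>0)&(abs(P[:,0]-.575)<.02)&(abs(P[:,1]+.124)<.02)&(P[:,2]>.07)&(P[:,2]<.11)];print('placed',len(q),q.min(0).round(4),q.max(0).round(4))
print([(np.round(q['xyz'],4).tolist(),round(q['score'],2)) for q in r.landmark_of('sensor0','top')])
E
```

```text
clock: 37.8
tcp_pos: [0.5143, -0.2735, 0.1521]
orientation: [-0.002, 3.141, -0.0]
contact_force: [0.6, -0.6, -0.6]
grip_width: 0.0601
gripper_force: 0.0
clock: 38.42
tcp_pos: [0.49, -0.4134, 0.1514]
orientation: [0.001, -3.141, -0.002]
contact_force: [0.8, -0.3, -0.0]
grip_width: 0.0599
gripper_force: 0.0
t 38.42 tcp [ 0.49   -0.4134  0.1514] rv [ 1.000e-03 -3.141e+00 -2.000e-03] F [ 0.8 -0.3 -0. ] w 0.0599 gf 0.0
763 [ 0.4737 -0.426   0.0381] [ 0.4996 -0.4002  0.0602]
656 [ 0.4662 -0.4334  0.0041] [ 0.5018 -0.3929  0.016 ]
placed 47 [ 0.5634 -0.1365  0.0707] [ 0.5919 -0.1114  0.0979]
[([0.5696, -0.4282, 0.0043], 0.58), ([0.574, -0.1233, 0.0369], 0.54), ([0.4738, -0.3277, -0.0025], 0.47), ([0.5636, 0.4108, -0.002], 0.43)]
```

```bash
python3 -m jog '[{"fingers":0.06,"x":0.0023,"y":0,"z":0.03,"rx":0,"ry":0,"rz":0},{"fingers":0.06,"x":0,"y":0,"z":0.04,"rx":0,"ry":0,"rz":0},{"fingers":0.06,"x":0,"y":0,"z":0.04,"rx":0,"ry":0,"rz":0},{"fingers":0.06,"x":0,"y":0,"z":0.025,"rx":0,"ry":0,"rz":0},{"fingers":0.06,"x":0,"y":0,"z":0,"rx":0,"ry":0,"rz":0},{"fingers":0.06,"x":0,"y":0,"z":0,"rx":0,"ry":0,"rz":0}]'; python3 -m jog '[{"fingers":0.015,"x":0,"y":0,"z":0,"rx":0,"ry":0,"rz":0},{"fingers":0.015,"x":0,"y":0,"z":0,"rx":0,"ry":0,"rz":0},{"fingers":0.015,"x":0,"y":0,"z":0,"rx":0,"ry":0,"rz":0},{"fingers":0.015,"x":0,"y":0,"z":0,"rx":0,"ry":0,"rz":0},{"fingers":0.015,"x":0,"y":0,"z":0,"rx":0,"ry":0,"rz":0},{"fingers":0.015,"x":0,"y":0,"z":0,"rx":0,"ry":0,"rz":0}]' 50
```

```text
clock: 39.33
tcp_pos: [0.4885, -0.4143, 0.018]
orientation: [-0.002, 3.14, -0.001]
contact_force: [0.3, -0.5, -0.5]
grip_width: 0.0598
gripper_force: 0.0
clock: 40.08
tcp_pos: [0.4884, -0.4148, 0.0181]
orientation: [-0.0, 3.14, -0.001]
contact_force: [-0.4, 0.7, 7.3]
grip_width: 0.025
gripper_force: 48.9
```

```bash
python3 -m jog '[{"fingers":0.015,"x":0,"y":0,"z":-0.01,"rx":0,"ry":0,"rz":0},{"fingers":0.015,"x":0,"y":0,"z":-0.05,"rx":0,"ry":0,"rz":0},{"fingers":0.015,"x":0,"y":0,"z":-0.05,"rx":0,"ry":0,"rz":0},{"fingers":0.015,"x":-0.008,"y":0.04,"z":0,"rx":0,"ry":0,"rz":0},{"fingers":0.015,"x":-0.01,"y":0.05,"z":0,"rx":0,"ry":0,"rz":0},{"fingers":0.015,"x":-0.01,"y":0.05,"z":0,"rx":0,"ry":0,"rz":0},{"fingers":0.015,"x":-0.005,"y":0.05,"z":0,"rx":0,"ry":0,"rz":0}]'; python3 -m jog '[{"fingers":0.015,"x":0,"y":0.05,"z":0,"rx":0,"ry":0,"rz":0},{"fingers":0.015,"x":0,"y":0.04,"z":0,"rx":0,"ry":0,"rz":0},{"fingers":0.015,"x":0,"y":0.012,"z":0,"rx":0,"ry":0,"rz":0},{"fingers":0.015,"x":0,"y":0,"z":0,"rx":0,"ry":0,"rz":0},{"fingers":0.015,"x":0,"y":0,"z":0,"rx":0,"ry":0,"rz":0}]'
```

```text
clock: 40.95
tcp_pos: [0.5209, -0.2225, 0.1273]
orientation: [-0.001, 3.141, 0.0]
contact_force: [0.6, -0.1, -0.8]
grip_width: 0.0246
gripper_force: 49.4
clock: 41.58
tcp_pos: [0.5204, -0.1242, 0.1271]
orientation: [0.003, 3.141, -0.001]
contact_force: [-0.3, -0.6, -1.0]
grip_width: 0.0245
gripper_force: 49.4
```

```bash
python3 -m jog '[{"fingers":0.015,"x":-0.001,"y":0.0015,"z":0.03,"rx":0,"ry":0,"rz":0},{"fingers":0.015,"x":0,"y":0,"z":0.025,"rx":0,"ry":0,"rz":0},{"fingers":0.015,"x":0,"y":0,"z":0,"rx":0,"ry":0,"rz":0},{"fingers":0.015,"x":0,"y":0,"z":0,"rx":0,"ry":0,"rz":0}]'|sed -n '2p;4p';  python3 -m jog '[{"fingers":0.015,"x":0,"y":0,"z":0.005,"rx":0,"ry":0,"rz":0},{"fingers":0.015,"x":0,"y":0,"z":0.004,"rx":0,"ry":0,"rz":0},{"fingers":0.015,"x":0,"y":0,"z":0,"rx":0,"ry":0,"rz":0}]'
```

```text
tcp_pos: [0.5219, -0.1221, 0.0726]
contact_force: [0.2, -0.3, -1.2]
clock: 42.45
tcp_pos: [0.5214, -0.1207, 0.0627]
orientation: [0.001, -3.141, -0.0]
contact_force: [-0.1, 0.3, -0.6]
grip_width: 0.0248
gripper_force: 49.4
```

```bash
python3 -m jog '[{"fingers":0.015,"x":0,"y":-0.001,"z":0.003,"rx":0,"ry":0,"rz":0},{"fingers":0.015,"x":0,"y":0,"z":0.003,"rx":0,"ry":0,"rz":0},{"fingers":0.015,"x":0,"y":0,"z":0,"rx":0,"ry":0,"rz":0}]'|sed -n '2p;4p';  python3 -m jog '[{"fingers":0.015,"x":0,"y":0,"z":0.0025,"rx":0,"ry":0,"rz":0},{"fingers":0.015,"x":0,"y":0,"z":0,"rx":0,"ry":0,"rz":0}]'|sed -n '2p;4p';
```

```text
tcp_pos: [0.5213, -0.1217, 0.0565]
contact_force: [-0.5, 0.2, -1.1]
tcp_pos: [0.5215, -0.1218, 0.0542]
contact_force: [0.1, -0.4, -0.6]
```

```bash
python3 -m jog '[{"fingers":0.015,"x":0,"y":0,"z":0.0007,"rx":0,"ry":0,"rz":0},{"fingers":0.055,"x":0,"y":0,"z":0,"rx":0,"ry":0,"rz":0},{"fingers":0.055,"x":0,"y":0,"z":0,"rx":0,"ry":0,"rz":0},{"fingers":0.055,"x":0,"y":0,"z":0,"rx":0,"ry":0,"rz":0},{"fingers":0.055,"x":0,"y":0,"z":-0.04,"rx":0,"ry":0,"rz":0},{"fingers":0.055,"x":0,"y":0,"z":-0.06,"rx":0,"ry":0,"rz":0},{"fingers":0.055,"x":0,"y":0,"z":-0.06,"rx":0,"ry":0,"rz":0}]'|sed -n '2p;4p';python3 -m jog '[{"fingers":0.06,"x":-0.02,"y":0.05,"z":-0.02,"rx":0,"ry":0,"rz":0},{"fingers":0.06,"x":-0.02,"y":0.06,"z":0,"rx":0,"ry":0,"rz":0},{"fingers":0.06,"x":0,"y":0.06,"z":0,"rx":0,"ry":0,"rz":0},{"fingers":0.06,"x":0,"y":0.06,"z":0,"rx":0,"ry":0,"rz":0},{"fingers":0.06,"x":0,"y":0.06,"z":0,"rx":0,"ry":0,"rz":0},{"fingers":0.06,"x":0,"y":0.06,"z":0,"rx":0,"ry":0,"rz":0},{"fingers":0.06,"x":0,"y":0.06,"z":0,"rx":0,"ry":0,"rz":0},{"fingers":0.06,"x":0,"y":0.06,"z":0,"rx":0,"ry":0,"rz":0}]'|sed -n '2p;4p';python3 -m jog '[{"fingers":0.06,"x":0,"y":0.05,"z":0.02,"rx":0,"ry":0,"rz":0},{"fingers":0.06,"x":0,"y":0.015,"z":0.06,"rx":0,"ry":0,"rz":0},{"fingers":0.06,"x":0,"y":0,"z":0,"rx":0,"ry":0,"rz":0},{"fingers":0.06,"x":0,"y":0,"z":0,"rx":0,"ry":0,"rz":0}]'
python3 - <<'E'
from h import *
st()
p,d=save('wrist','w6.png');P=cloud('wrist',d).reshape(-1,3)
for z0,z1 in((.038,.065),(.004,.016)):
  q=P[(d.ravel()>0)&(abs(P[:,0]-.561)<.03)&(abs(P[:,1]-.41)<.03)&(P[:,2]>z0)&(P[:,2]<z1)];print(len(q),q.min(0).round(4),q.max(0).round(4)) if len(q) else 0
p,d=save('top','t6.png')
print([(np.round(q['xyz'],4).tolist(),round(q['score'],2)) for q in r.landmark_of('sensor0','top')])
E
```

```text
tcp_pos: [0.5211, -0.1218, 0.2151]
contact_force: [2.0, 0.1, 0.6]
tcp_pos: [0.5609, 0.3494, 0.2336]
contact_force: [0.8, 0.4, 0.3]
clock: 45.45
tcp_pos: [0.5624, 0.4112, 0.1552]
orientation: [0.002, 3.14, -0.0]
contact_force: [0.9, -0.3, 0.1]
grip_width: 0.06
gripper_force: 0.0
t 45.45 tcp [0.5624 0.4112 0.1552] rv [ 2.00e-03  3.14e+00 -0.00e+00] F [ 0.9 -0.3  0.1] w 0.06 gf 0.0
738 [0.5478 0.398  0.0386] [0.5743 0.4241 0.0611]
627 [0.5406 0.3904 0.0041] [0.5746 0.4314 0.016 ]
[([0.5697, -0.4301, 0.0033], 0.66), ([0.5787, -0.1217, 0.0363], 0.65), ([0.5637, 0.4096, -0.0015], 0.4), ([0.5206, -0.1218, 0.0379], 0.4), ([0.4739, -0.3276, -0.0022], 0.4)]
```

View pics/w6.png

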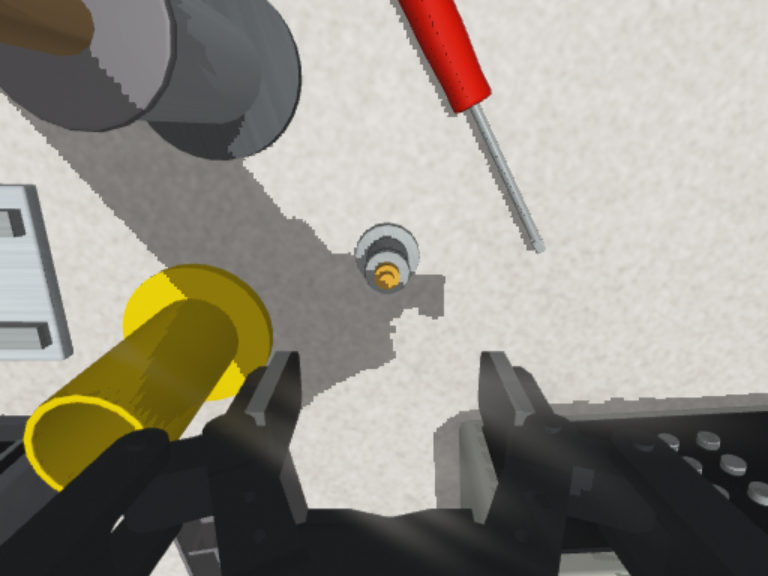

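The steel sensor is at (387,262), with the yellow holder, the screwdriver and the machine all clear of the fingers. Grasping.

```bash
python3 -m jog '[{"fingers":0.06,"x":0,"y":0,"z":0.03,"rx":0,"ry":0,"rz":0},{"fingers":0.06,"x":0,"y":0,"z":0.04,"rx":0,"ry":0,"rz":0},{"fingers":0.06,"x":0,"y":0,"z":0.04,"rx":0,"ry":0,"rz":0},{"fingers":0.06,"x":0,"y":0,"z":0.0285,"rx":0,"ry":0,"rz":0},{"fingers":0.06,"x":0,"y":0,"z":0,"rx":0,"ry":0,"rz":0},{"fingers":0.06,"x":0,"y":0,"z":0,"rx":0,"ry":0,"rz":0}]'|sed -n '2p;4p'; python3 -m jog '[{"fingers":0.015,"x":0,"y":0,"z":0,"rx":0,"ry":0,"rz":0},{"fingers":0.015,"x":0,"y":0,"z":0,"rx":0,"ry":0,"rz":0},{"fingers":0.015,"x":0,"y":0,"z":0,"rx":0,"ry":0,"rz":0},{"fingers":0.015,"x":0,"y":0,"z":0,"rx":0,"ry":0,"rz":0},{"fingers":0.015,"x":0,"y":0,"z":0,"rx":0,"ry":0,"rz":0},{"fingers":0.015,"x":0,"y":0,"z":0,"rx":0,"ry":0,"rz":0}]' 50
```

```text
tcp_pos: [0.5627, 0.413, 0.0175]
contact_force: [-0.2, 0.1, 0.0]
clock: 47.1
tcp_pos: [0.562, 0.413, 0.0168]
orientation: [-0.0, 3.14, 0.002]
contact_force: [0.1, -0.6, 7.5]
grip_width: 0.0245
gripper_force: 49.1
```

```bash
python3 -m jog '[{"fingers":0.015,"x":0,"y":0,"z":-0.01,"rx":0,"ry":0,"rz":0},{"fingers":0.015,"x":0,"y":0,"z":-0.05,"rx":0,"ry":0,"rz":0},{"fingers":0.015,"x":0,"y":0,"z":-0.05,"rx":0,"ry":0,"rz":0},{"fingers":0.015,"x":0,"y":0,"z":-0.05,"rx":0,"ry":0,"rz":0},{"fingers":0.015,"x":0,"y":-0.03,"z":0,"rx":0,"ry":0,"rz":0},{"fingers":0.015,"x":0,"y":-0.05,"z":0,"rx":0,"ry":0,"rz":0},{"fingers":0.015,"x":0,"y":-0.05,"z":0,"rx":0,"ry":0,"rz":0},{"fingers":0.015,"x":0,"y":-0.05,"z":0,"rx":0,"ry":0,"rz":0}]' 80; python3 -m jog '[{"fingers":0.015,"x":0,"y":-0.05,"z":0,"rx":0,"ry":0,"rz":0},{"fingers":0.015,"x":0,"y":-0.05,"z":0,"rx":0,"ry":0,"rz":0},{"fingers":0.015,"x":0,"y":-0.05,"z":0,"rx":0,"ry":0,"rz":0},{"fingers":0.015,"x":-0.01,"y":-0.05,"z":0,"rx":0,"ry":0,"rz":0},{"fingers":0.015,"x":-0.02,"y":-0.05,"z":0,"rx":0,"ry":0,"rz":0},{"fingers":0.015,"x":-0.02,"y":-0.05,"z":0,"rx":0,"ry":0,"rz":0},{"fingers":0.015,"x":-0.016,"y":-0.04,"z":0,"rx":0,"ry":0,"rz":0},{"fingers":0.015,"x":0,"y":0,"z":0,"rx":0,"ry":0,"rz":0}]'
```

```text
clock: 48.1
tcp_pos: [0.5608, 0.2309, 0.1756]
orientation: [-0.001, 3.141, 0.0]
contact_force: [1.1, 0.3, -1.0]
grip_width: 0.0241
gripper_force: 78.7
clock: 49.1
tcp_pos: [0.6273, -0.1126, 0.1757]
orientation: [0.01, 3.141, -0.004]
contact_force: [-0.1, 1.2, -1.5]
grip_width: 0.024
gripper_force: 78.7
```

```bash
python3 -m jog '[{"fingers":0.015,"x":0,"y":-0.012,"z":0.02,"rx":0,"ry":0,"rz":0},{"fingers":0.015,"x":0,"y":0,"z":0.02,"rx":0,"ry":0,"rz":0},{"fingers":0.015,"x":0,"y":0,"z":0,"rx":0,"ry":0,"rz":0},{"fingers":0.015,"x":0,"y":0,"z":0,"rx":0,"ry":0,"rz":0}]'
python3 - <<'E'
from h import *
st(); delta([.6282,-.122,.0708])
print([(np.round(q['xyz'],4).tolist(),round(q['score'],2)) for q in (r.grab_frame('scene'),r.landmark_of('sensor0','scene'))[1]])
E
```

```text
clock: 49.6
tcp_pos: [0.6273, -0.1186, 0.1349]
orientation: [0.002, -3.141, -0.0]
contact_force: [-0.2, -0.1, -1.5]
grip_width: 0.024
gripper_force: 78.8
t 49.6 tcp [ 0.6273 -0.1186  0.1349] rv [ 2.000e-03 -3.141e+00 -0.000e+00] F [-0.2 -0.1 -1.5] w 0.024 gf 78.8
tool shift [-0.001  -0.0034  0.0641]
[([0.4774, -0.3287, 0.0075], 0.71), ([0.5785, -0.1207, 0.0383], 0.63), ([0.5708, -0.0238, 0.0393], 0.52), ([0.5727, -0.4331, 0.0017], 0.49), ([0.6291, -0.1159, 0.1151], 0.42)]
```

```bash
python3 -m jog '[{"fingers":0.015,"x":-0.001,"y":-0.0034,"z":0.03,"rx":0,"ry":0,"rz":0},{"fingers":0.015,"x":0,"y":0,"z":0.03,"rx":0,"ry":0,"rz":0},{"fingers":0.015,"x":0,"y":0,"z":0.004,"rx":0,"ry":0,"rz":0},{"fingers":0.015,"x":0,"y":0,"z":0,"rx":0,"ry":0,"rz":0}]'|sed -n '2p;4p';  python3 -m jog '[{"fingers":0.015,"x":0,"y":0,"z":0.005,"rx":0,"ry":0,"rz":0},{"fingers":0.015,"x":0,"y":0,"z":0.004,"rx":0,"ry":0,"rz":0},{"fingers":0.015,"x":0,"y":0,"z":0,"rx":0,"ry":0,"rz":0}]'
```

```text
tcp_pos: [0.6289, -0.1229, 0.072]
contact_force: [0.0, -0.3, -0.2]
clock: 50.58
tcp_pos: [0.6282, -0.1228, 0.0621]
orientation: [0.001, -3.141, -0.0]
contact_force: [0.3, -0.4, -0.0]
grip_width: 0.0237
gripper_force: 78.8
```

```bash
python3 -m jog '[{"fingers":0.015,"x":0,"y":0,"z":0.003,"rx":0,"ry":0,"rz":0},{"fingers":0.015,"x":0,"y":0,"z":0.003,"rx":0,"ry":0,"rz":0},{"fingers":0.015,"x":0,"y":0,"z":0,"rx":0,"ry":0,"rz":0}]'|sed -n '2p;4p';  python3 -m jog '[{"fingers":0.015,"x":0,"y":0,"z":0.003,"rx":0,"ry":0,"rz":0},{"fingers":0.015,"x":0,"y":0,"z":0.001,"rx":0,"ry":0,"rz":0},{"fingers":0.015,"x":0,"y":0,"z":0,"rx":0,"ry":0,"rz":0}]'|sed -n '2p;4p';
```

```text
tcp_pos: [0.628, -0.1228, 0.0558]
contact_force: [0.1, 0.6, -1.2]
tcp_pos: [0.6284, -0.123, 0.0529]
contact_force: [-1.7, 1.4, 5.8]
```

Seated, with bottom at about 0.036 m and contact force felt. Releasing, retracting and checking everything.

```bash
python3 -m jog '[{"fingers":0.055,"x":0,"y":0,"z":0,"rx":0,"ry":0,"rz":0},{"fingers":0.055,"x":0,"y":0,"z":0,"rx":0,"ry":0,"rz":0},{"fingers":0.055,"x":0,"y":0,"z":0,"rx":0,"ry":0,"rz":0},{"fingers":0.055,"x":0,"y":0,"z":-0.04,"rx":0,"ry":0,"rz":0},{"fingers":0.055,"x":0,"y":0,"z":-0.06,"rx":0,"ry":0,"rz":0},{"fingers":0.055,"x":0,"y":0,"z":-0.06,"rx":0,"ry":0,"rz":0},{"fingers":0.055,"x":0,"y":-0.05,"z":-0.05,"rx":0,"ry":0,"rz":0},{"fingers":0.055,"x":0.03,"y":-0.05,"z":-0.02,"rx":0,"ry":0,"rz":0}]';python3 -m jog '[{"fingers":0.055,"x":0.03,"y":-0.05,"z":0,"rx":0,"ry":0,"rz":0},{"fingers":0.055,"x":0.03,"y":-0.05,"z":0,"rx":0,"ry":0,"rz":0},{"fingers":0.055,"x":0.03,"y":-0.02,"z":0,"rx":0,"ry":0,"rz":0},{"fingers":0.055,"x":0,"y":0,"z":0,"rx":0,"ry":0,"rz":0},{"fingers":0.055,"x":0,"y":0,"z":0,"rx":0,"ry":0,"rz":0}]'|sed -n '2p;4p'
python3 - <<'E'
from h import *
for c in('scene','top'):
  p,d=save(c,c+'9.png');P=cloud(c,d).reshape(-1,3)
  for x in(.521,.575,.629):
    q=P[(d.ravel()>0)&(abs(P[:,0]-x)<.02)&(abs(P[:,1]+.124)<.02)&(P[:,2]>.06)&(P[:,2]<.13)];print(c,x,len(q),q.min(0).round(4),q.max(0).round(4))
  for n in('sensor0','plunger_knob'): print([(np.round(q['xyz'],4).tolist(),round(q['score'],2)) for q in r.landmark_of(n,c)])
E
```

```text
clock: 52.32
tcp_pos: [0.6008, -0.2172, 0.2794]
orientation: [-0.007, 3.136, -0.002]
contact_force: [0.1, -1.5, -0.5]
grip_width: 0.0549
gripper_force: 0.0
tcp_pos: [0.509, -0.3364, 0.2763]
contact_force: [0.5, -0.6, 0.1]
scene 0.521 95 [ 0.5124 -0.1371  0.06  ] [ 0.5368 -0.1127  0.0965]
scene 0.575 102 [ 0.565  -0.1378  0.06  ] [ 0.5913 -0.1154  0.0965]
scene 0.629 99 [ 0.6185 -0.1384  0.0612] [ 0.6438 -0.1138  0.0979]
[([0.5758, -0.1206, 0.0399], 0.76), ([0.4776, -0.332, 0.0035], 0.72), ([0.5277, -0.1259, 0.0305], 0.62), ([0.628, -0.1198, 0.0322], 0.5), ([0.5714, -0.4319, -0.0036], 0.48), ([0.626, -0.1231, 0.0377], 0.25)]
[([0.4683, -0.0747, 0.0841], 0.43)]
top 0.521 49 [ 0.5103 -0.1365  0.0631] [ 0.5331 -0.1109  0.0992]
top 0.575 52 [ 0.5632 -0.137   0.0607] [ 0.5895 -0.1111  0.0977]
top 0.629 54 [ 0.6153 -0.1368  0.0601] [ 0.6404 -0.1109  0.0966]
[([0.5772, 0.0018, 0.0023], 0.62), ([0.6277, -0.1272, 0.036], 0.59), ([0.576, -0.1255, 0.0359], 0.47), ([0.5217, -0.1189, 0.0361], 0.46)]
[([0.4734, -0.0728, 0.0812], 0.61)]
```

View pics/scene9.png

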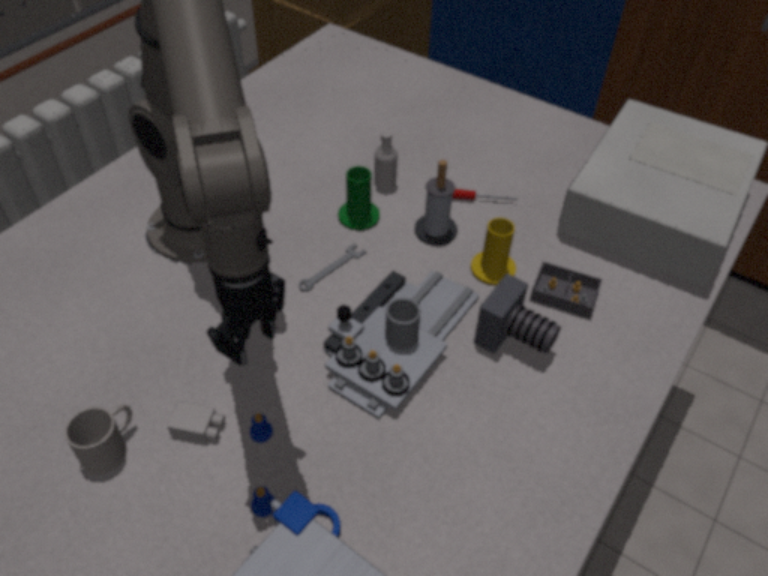

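View pics/top9.png

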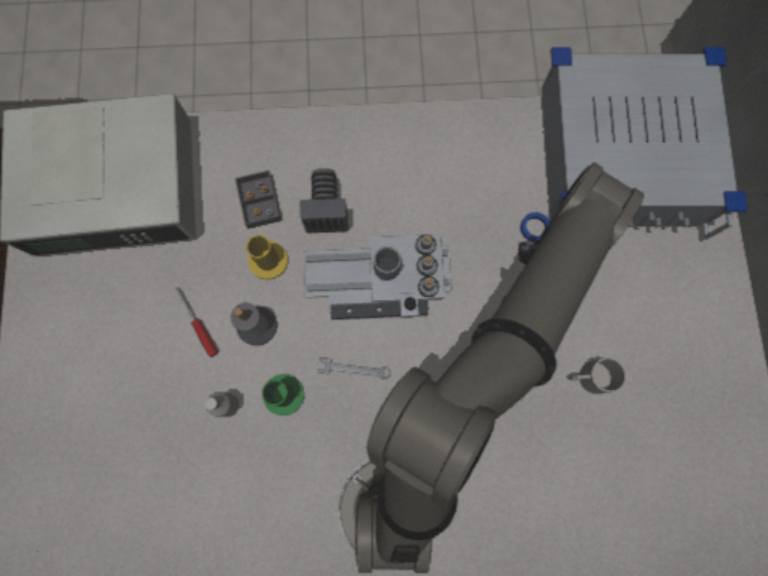

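All three steel sensors stand in the sockets: (348,350), (372,365) and (396,380) in the scene view, with their tops at about 96 mm. The brush hangs upright and the knob is in its home position.

```bash
python3 -c "
from bench import r
print(r.hand_in())"
```

```text
the job is handed in; nothing more can be done
None
```

The job is done and handed in at about 53 s: the brush reached the pot's floor three times and hangs back in its holder, the carriage is home with the pin in, and all three steel sensors stand fully down in their own sockets; no verdict was returned.

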